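# Check a fume filter plate against the light panel

## Task

Take the cordless light panel out of its dock, hook it over the flat rail near the rail's robot-side end, well short of the black mark, and slide it along the rail until its middle is at the mark. Then lift the cover flap of the white filter unit right up, draw out the tall filter plate with the grip tab, and finish while holding it upright and still in the gripper, squarely in front of the light panel: its centre level with the panel's centre, broad face towards the panel, about 8 cm away, touching nothing else. Leave the panel hanging at the mark, the flap open, and the low blank and the other bench things where they are.

Things in the scene. Friction and masses are not known exactly. Their poses are not given: they have to be found in the camera images.
- lamp_mid (a point): centre of the slab of the light panel (square black slab 110 x 12 x 110 mm, white front). x along its width, y out of its white front (front face +6 mm, back -6), z up. On top, centred, a grip tab 40 (x) x 12 (y) mm, from z +55 to +100. Starts upright in the dock, its front roughly to the robot's left (+y). Its hook: see lamp
- lamp: light panel, 0.3 kg; origin at the middle of its foot, 55 mm below lamp_mid, same axes. Behind the slab's top a hook 60 mm wide (x): a flat bridge 6 mm thick, underside 49 mm above lamp_mid, then a lip going down 35 mm below the bridge to 15 mm above lamp_mid, its end flared back to y -34. Gap for the rail: y -6 to -23 mm
- rail_mid (a point): middle of the TOP edge of the lamp rail, a fixed level aluminium bar 340 mm long (x), 10 mm thick (y -5 to +5), 30 mm tall, top 170 mm above the table. x along the rail away from the robot, y to its front (robot's left), z up. The hung panel's bridge rests on the bar, slab centre 49 mm below and 8 to 18 mm in front, white front to +y, leaning up to 0.2 rad; slides easily, stays where left
- station: stand of the rail, fixed; origin on the table 170 mm below rail_mid, same axes. Posts behind the rail (y -60, x +-158 mm), as high as the rail, joined to the bar only at its ends (|x| above 149 mm)
- mark (a point): black stripe 5 mm wide round the rail; this point is its middle on the rail's top edge, axes as the rail's. It lies 30 to 70 mm beyond the rail's middle. The panel's centre must end at its x; the panel is first hung more than 40 mm nearer the robot
- dock: white dock, fixed, 130 (x) x 60 (y) mm, origin at the middle of its underside; a trough 30 mm high holds the panel's lowest 22 mm, the panel's foot 8 mm above the table; lift straight up
- hinge (a point): middle of the flap's hinge line on the white filter unit (fixed, 132 x 226 x 115 mm tall). Hinge along y at the unit's far side, 118 mm above the table; x away from the robot (housing from x -132 to 0), z up. Open cavity 116 (x) x 210 (y) mm with two upright slots at x -66, y +35 and -35 mm; slot guides reach 60 mm above the table
- flap (a joint): opening of the cover flap, rad: 0 shut (level), 1.9 fully open; starts 0 to 0.12. A friction hinge (0.2 N m): it stays where left. Flap 140 x 226 x 6 mm. Lifted right up means more than 1.3 rad; it then stands 140 mm up, close behind the slots: keep the drawn plate off it
- bail (a point): middle of the flap's handle: round steel bar 10 mm thick, 80 mm long along the hinge (y), ahead of and above the flap's front edge, free all round, can turn between the fingers. At opening a, in the hinge's axes, mm: x = -160 cos a + 22 sin a, z = 160 sin a + 22 cos a
- plate_mid (a point): filter plate's point half-way up. Loose, hidden under the flap in either slot: grey frame 110 (x) x 12 (y) x 70 mm, pleated paper faces to +-y, on top, centred, a grip tab 44 (x) x 12 (y) x 25 mm; 95 mm tall in all (tab from z +22 to +47). Upright, z up, foot 10 mm above the table, tab top 10 mm below the rim. Draw straight up at least 110 mm
- plate: the filter plate, about 0.15 kg; origin at the middle of its foot, 47.5 mm below plate_mid, same axes
- blank_mid (a point): low blank in the other slot: plain grey slab 110 x 12 x 50 mm without a tab, its centre; leave it
- spool_mid (a point): bystander: grey wire spool 60 mm across, 40 mm tall, its centre
- pliers_mid (a point): bystander: pliers lying flat, 150 mm long
- driver_grip (a point): bystander: screwdriver lying flat, its handle
- mug_mid (a point): bystander: mug 76 mm across, 90 mm tall, its centre
- case_mid (a point): bystander: dark grey pencil case 90 x 200 x 30 mm, its centre
- tape_mid (a point): bystander: roll of paper tape 70 mm across, 22 mm tall
Things that resemble listed ones, but are neither listed nor needed, are in the scene too. What is shaped like the lamp but red is not meant.

How it is judged:
By the outcome, as a careful person would: the job done as asked, in the order asked, and still so for the second after the job is handed in, while the arm keeps its last pose, push and grip.
It also fails if it takes over 72 s, if anything falls off the work surface, if the arm or the gripper's body presses on something with over 40 N, if the wrist force passes 120 N, or if a joint passes its speed limit or range.

## Robot

A 7-joint arm with a two-finger parallel gripper is mounted at the origin on the work surface. World frame = base frame: x ahead of the robot, y to its left, z up, the work surface at z = 0. Lengths are in mm, angles in rad, forces in N, time in s.
With the tool pointing down it reaches from about 350 to 900 mm from the base axis. Payload 19.9 kg.
Tool frame: the origin (TCP) lies on the centre line of the jaws, within the pads' length; the fingertips stand 11 mm ahead of it and the grasp point (between the pads) lies 8 mm behind it; z points along the fingers, x is the direction in which the jaws open and shut, and the axes are right-handed (so a half turn about z gives the same grasp; the last joint's range is limited). The gripper opens to 85 mm and grips with 20 to 120 N. Pads are 22 mm wide; open, the fingers measure 114 mm over their backs; the gripper's body (76 mm by 85 mm) begins 54 mm behind the grasp point. The pads swing forward as they close: fully open they stand 13 mm farther back than shut.
Start: joints at [-1.292, 0.417, -0.01, 1.614, 0.005, 1.111, -0.053], TCP at [196.474, 593.296, 242.26] pointing down, gripper open.
Joint ranges: [-2.81, 2.81], [-0.39, 2.02], [-1.27, 1.25], [0.06, 2.57], [-1.19, 4.33], [0.19, 2], [-2.82, 2.82]. Speed limits (rad/s): [1.89, 1.89, 2.39, 2.39, 3.01, 3.01, 3.01].

## Interface

Orientations are given as a unit quaternion [x, y, z, w].
In Python, from rig import sensors, eyes, bot, spotter gives the robot as it stands.
- The arm moves only by the tool send_rows, never from a script. Its argument "motion" is a list of rows, each a list of 3 entries, a list of its own where there are three numbers: the closure, from 0 (fully open) to 1 (shut), then the shift along the tool's x, y, z in m, then the turn, a rotation vector about the tool's x, y, z in degrees. A call has 1 to 5 rows; each row is the pose to reach, as a shift and turn from the pose commanded when the call began, along the tool's axes at that moment; what a row does not reach only later rows make up. A row lasts 1/8 s, in which the tool goes at most 62.5 mm and 10.7 degrees, less where a joint would pass 70% of its speed; a pose out of reach is approached as far as the arm can. A call with a gripper value outside its range is refused whole. The fingers move at their own pace and stop on an object; the grip force is fixed at half the most. Time passes only in rows, so rows that repeat a pose let the fingers close. It gives the time, the measured TCP pose, the force and the opening at its end, in the units of the state.
- sensors.get_state(): the state, without advancing time (a new reading comes with each control period).
- eyes.capture(name): name is "side" or "top"; returns a dict with "frame" (480x640x3 uint8, red, green, blue), "fovy" (degrees; the focal length in pixels is half the picture's height over the tangent of half this angle, whatever the lens; pixels are square), "cx", "cy" (the principal point, pixels), "R" (3x3) and "t" (3): a world point X has camera coordinates R X + t. Camera axes: x right, y down, z forward; pixel columns grow to the right and rows downward; lengths in mm; the calibration is good to about 2 mm. A picture is of the moment at which its call begins. There is no depth.
- bot.hand_in(): hands the job in, once; it reports no verdict.
Trained networks look in the newest picture that a camera, given by its name, has taken for a name from the list of things; names that differ only in an ending like _2 or _b are one class to them, and where a whole thing is asked for, a point or a joint stands for the part that bears it (a point fixed in the world has none). Each returns a list of dicts, best first, with "p" (0 to 1); they miss things now and then, are a little off and sometimes report something else, mostly with a low value. They report only what shows in the picture. A call takes as long as a camera call. They do not tell look-alikes from the thing itself.
- spotter.outline_of(query, camera): "mask" (480x640 bool, what is visible of it) and "position" ([row, column] as shares, 0 to 1, of the picture: columns of its width, rows of its height, amid what is visible of it).
- spotter.place_of(query, camera): "position" ([row, column] as shares, 0 to 1, of the picture: columns of its width, rows of its height: a listed point, or the origin of a listed thing).
The state is a dict: "time_s": time; "joint_pos": joint angles; "qd": joint speeds; "joint_efforts": joint torques, N m; "eef_pos": TCP position; "eef_rot": TCP orientation; "contact_force": force on the tool from outside, world axes, zero at the start; "wrist_torque": the same for the moment, N m; "opening": finger opening in mm.
Only numpy, scipy, OpenCV 4.12 (cv2) and the standard library are available. Lean on these libraries where they do the work, as an engineer would, in place of code of your own. Each camera call takes 0.05 s, during which the arm holds its last target.

## Working session

There is one attempt and no reset: what is moved stays moved. The work goes in short steps, Python scripts to look and compute and a tool call to move; the robot and the scene stay as the last step left them, time stands still between calls to the robot, and variables do not carry over. Pictures are saved under pics/ and viewed, and the job is handed in when it is done.

Besides the shell and the picture viewer there is one more tool, called by a JSON object that holds its "api" and its "payload". send_rows: Moves the arm, as the interface text tells. Its arguments: {"type":"object","properties":{"motion":{"type":"array"}},"required":["motion"]}

```bash
ls; mkdir -p pics; python3 - <<'E'
from rig import sensors, eyes, bot, spotter
import cv2
print(sensors.get_state())
for n in("side","top"):
    c=eyes.capture(n); cv2.imwrite(f"pics/{n}0.png",c["frame"][:,:,::-1]); print(n,c["fovy"],c["cx"],c["cy"],c["R"],c["t"])
E
```

```text
pics
{'time_s': 0.0, 'joint_pos': array([-1.29251794,  0.41798826, -0.01035212,  1.61419518,  0.00469412,
        1.1106916 , -0.05298422]), 'qd': array([-0.00083959, -0.00026146,  0.00039678, -0.00143004, -0.00203115,
        0.00102447, -0.00077734]), 'joint_efforts': array([-4.23029032e-04, -8.64417171e+01,  6.78749699e-01, -4.34902954e+01,
        1.89946184e-02,  7.16927316e-03,  3.79063010e-06]), 'eef_pos': array([196.34489457, 592.9948098 , 241.64228948]), 'eef_rot': array([ 8.10645618e-01,  5.85536750e-01, -4.89329809e-04,  3.95305311e-04]), 'contact_force': array([-0.63781481, -0.09969147,  0.06160472]), 'wrist_torque': array([ 0.07976702, -0.05165675, -0.01316391]), 'opening': 85.52724805077659}
side 43.06958392932318 311.7059384985533 239.6654523167627 [[ 0.74650326 -0.66513115  0.01826005]
 [-0.45030411 -0.52521727 -0.72206165]
 [ 0.48985619  0.5307988  -0.6915877 ]] [-380.02839453  392.76252287  989.32892459]
top 49.6471321467043 312.0361520053631 242.62316083588706 [[ 0.01282215 -0.99984858 -0.01176513]
 [-0.99314579 -0.01136737 -0.11632806]
 [ 0.11617671  0.01317606 -0.99314116]] [  73.18862715  580.89637921 1165.28215746]
```

View pics/side0.png

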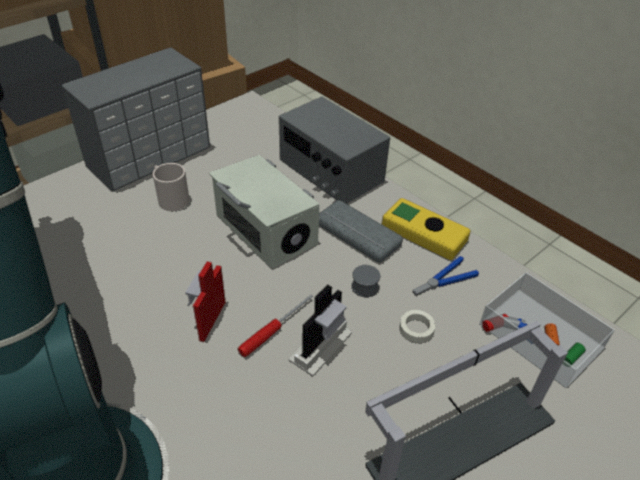

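View pics/top0.png

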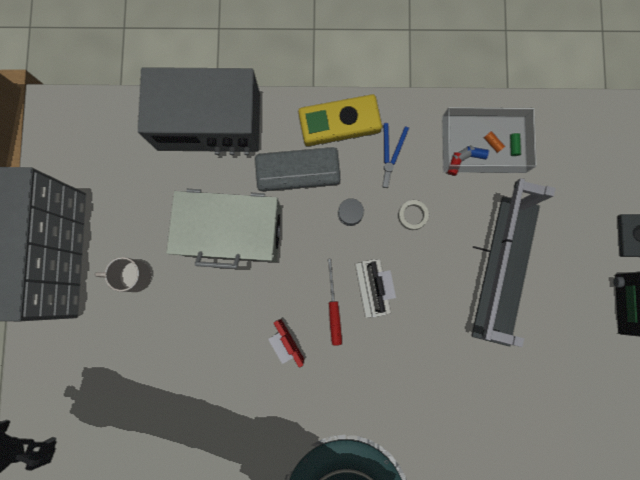

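```bash
cat > h.py <<'E'
import numpy as np, cv2
from scipy.spatial.transform import Rotation as Rn
from scipy.optimize import least_squares
from rig import sensors, eyes, bot, spotter
def cam(n, save=None):
    c=eyes.capture(n); c["f"]=240/np.tan(np.radians(c["fovy"])/2)
    if save: cv2.imwrite(f"pics/{save}.png",c["frame"][:,:,::-1])
    return c
def proj(c,X):
    X=np.atleast_2d(X); p=X@c["R"].T+c["t"]
    return np.c_[c["f"]*p[:,0]/p[:,2]+c["cx"], c["f"]*p[:,1]/p[:,2]+c["cy"]]
def ray(c,u,v):
    d=np.array([(u-c["cx"])/c["f"],(v-c["cy"])/c["f"],1.])
    return -c["R"].T@c["t"], c["R"].T@d
def onz(c,u,v,z):
    o,d=ray(c,u,v); return o+d*(z-o[2])/d[2]
def tri(cs,uvs):
    A=np.zeros((3,3));b=np.zeros(3);L=[]
    for c,(u,v) in zip(cs,uvs):
        o,d=ray(c,u,v);d/=np.linalg.norm(d);P=np.eye(3)-np.outer(d,d);A+=P;b+=P@o;L.append((o,P))
    x=np.linalg.solve(A,b)
    return x,[np.linalg.norm(P@(x-o)) for o,P in L]
def spot(q,n,k=3):
    return [(round(r["p"],2),round(r["position"][1]*640,1),round(r["position"][0]*480,1)) for r in spotter.place_of(q,n)[:k]]
E
python3 - <<'E'
from h import *
S=cam("side");T=cam("top")
for q in "lamp_mid lamp rail_mid station mark dock hinge bail flap plate_mid spool_mid pliers_mid driver_grip mug_mid case_mid tape_mid".split():
    try: print(q,"S",spot(q,"side"),"T",spot(q,"top"))
    except Exception as e: print(q,e); continue
    a,b=spot(q,"side",1),spot(q,"top",1)
    if a and b: print("   ",tri([S,T],[a[0][1:],b[0][1:]]))
E
```

```text
lamp_mid S [(0.97, 319.3, 324.9), (0.83, 211.0, 302.4)] T [(0.88, 291.1, 343.5), (0.59, 374.7, 289.0), (0.51, 506.7, 256.5)]
    (array([420.40599891,  39.93336538,  51.61322211]), [np.float64(108.38752518449984), np.float64(108.38752518449984)])
lamp S [(0.74, 213.9, 321.9), (0.59, 321.4, 342.5), (0.35, 440.0, 416.7)] T [(0.93, 373.5, 287.8), (0.69, 289.5, 340.2)]
    (array([387.8579539 , -11.45622972, 145.85951423]), [np.float64(94.18884119473803), np.float64(94.18884119473799)])
rail_mid S [(0.84, 456.3, 358.7)] T [(0.82, 505.6, 256.0)]
    (array([ 538.72513357, -312.18196827,  173.46643406]), [np.float64(2.8956446585418085), np.float64(2.895644658541788)])
station S [(0.56, 442.0, 417.3)] T [(0.9, 480.7, 263.4)]
    (array([ 5.38668496e+02, -3.17220118e+02,  1.14317538e-01]), [np.float64(0.6957934948768301), np.float64(0.6957934948769716)])
mark S [(0.4, 477.6, 354.8)] T []
dock S [(0.67, 318.8, 343.6)] T [(0.85, 371.1, 285.5)]
    (array([481.19727813, -57.13307047,   3.76338289]), [np.float64(3.3702402155685967), np.float64(3.370240215568604)])
hinge S [(0.96, 289.9, 177.4), 
[... 976 characters left out ...]
923771654786736), np.float64(4.9237716547866155)])
driver_grip S [(0.79, 264.0, 334.9)] T [(0.84, 334.0, 317.0)]
    (array([408.98177044,  27.87874462,   8.81597236]), [np.float64(0.8934024862978226), np.float64(0.8934024862979311)])
mug_mid S [(0.73, 172.0, 186.7)] T [(0.8, 129.1, 271.9), (0.38, 349.5, 210.7)]
    (array([504.31463037, 499.69713659,  43.31133665]), [np.float64(2.8466175069757824), np.float64(2.846617506975764)])
case_mid S [] T [(0.89, 301.2, 170.3), (0.32, 372.4, 290.4)]
tape_mid S [(0.8, 418.4, 326.2), (0.45, 439.5, 279.0)] T [(0.96, 414.2, 215.0)]
    (array([ 650.80285763, -159.83733   ,   15.30871881]), [np.float64(0.3515765441490152), np.float64(0.3515765441489647)])
```

The side view shows the lamp in its dock at about (322,330) and a red decoy at (208,300). The rail runs from (375,405) to (540,328), with its mark near (477,356). The white unit is at (265,210), with its bail at (240,243). I'll zoom in next.

```bash
python3 - <<'E'
from h import *
for n,cr in (("side",[(260,270,120,120),(360,310,200,170),(200,140,140,140)]),("top",[(340,240,80,100),(460,170,100,190),(155,175,150,110)])):
    fr=cv2.imread(f"pics/{n}0.png")
    for i,(x,y,w,h) in enumerate(cr):
        k=min(800//w,600//h)
        o=cv2.resize(fr[y:y+h,x:x+w],None,fx=k,fy=k,interpolation=cv2.INTER_CUBIC)
        for j in range(0,w,20): cv2.putText(o,str(x+j),(j*k,10),0,.35,(0,0,255),1)
        for j in range(0,h,20): cv2.putText(o,str(y+j),(0,j*k+10),0,.35,(0,0,255),1)
        cv2.imwrite(f"pics/z_{n}{i}.png",o); print(n,i,k)
E
```

```text
side 0 5
side 1 3
side 2 4
top 0 6
top 1 3
top 2 5
```

View pics/z_side0.png

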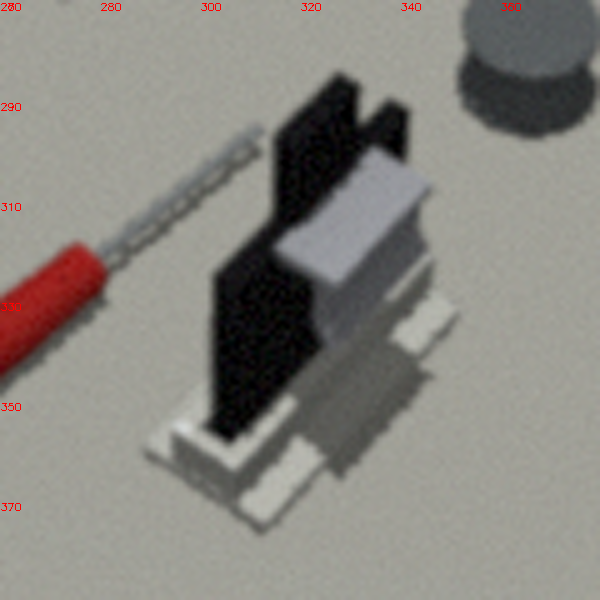

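View pics/z_side1.png

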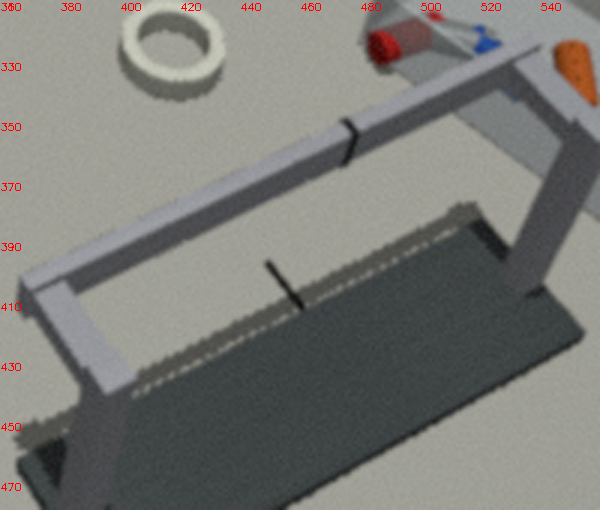

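View pics/z_side2.png

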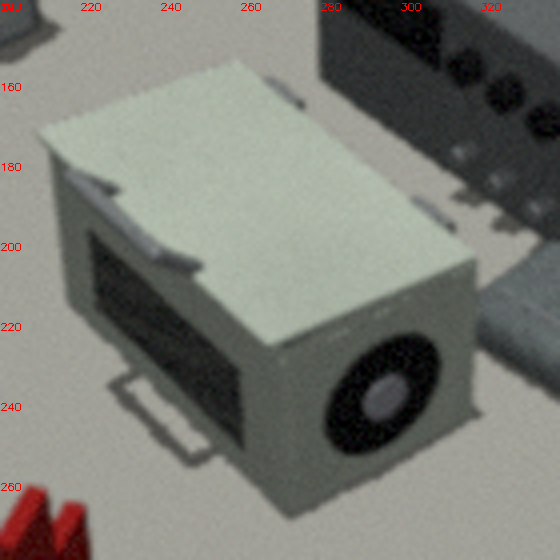

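View pics/z_top0.png

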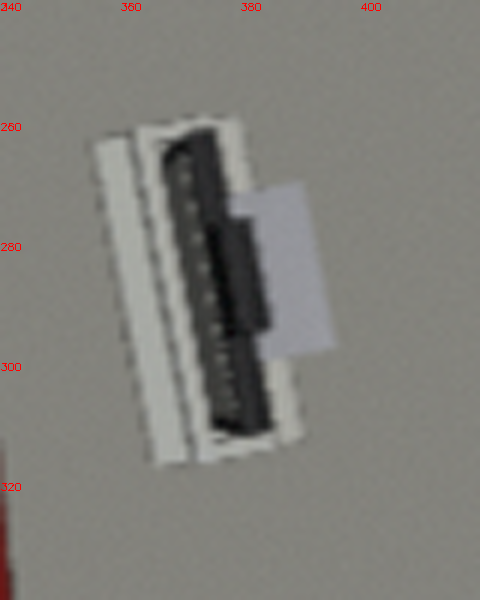

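View pics/z_top1.png

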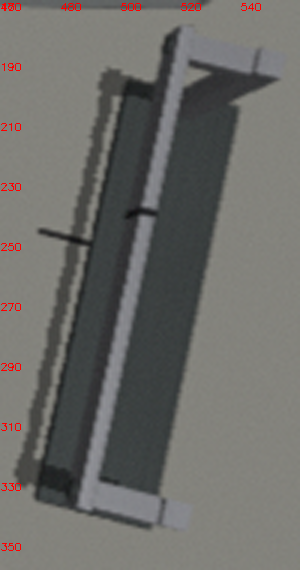

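View pics/z_top2.png

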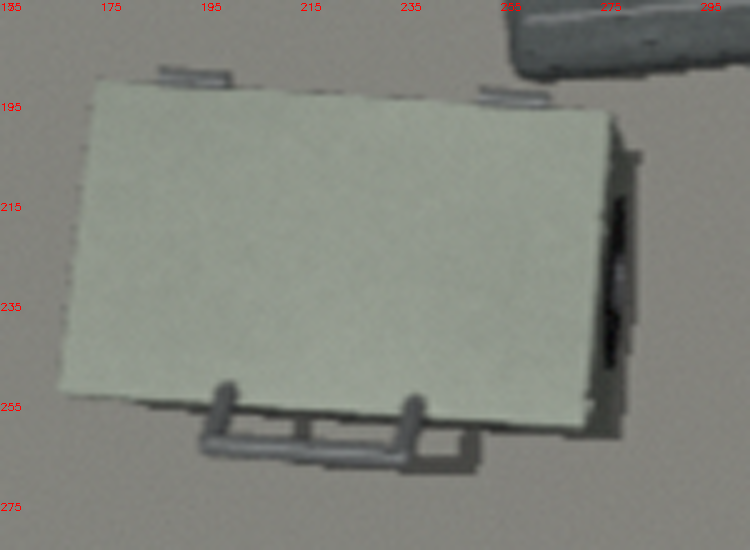

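```bash
cat >> h.py <<'E'
def fitpose(pts, x0, zfree=False):
    # pts: list of (cam, local xyz, (u,v)); pose x,y,yaw,(z)
    def T(p,l):
        c,s=np.cos(p[2]),np.sin(p[2]); return np.array([p[0]+c*l[0]-s*l[1],p[1]+s*l[0]+c*l[1],(p[3] if zfree else 0)+l[2]])
    f=lambda p: np.concatenate([proj(c,T(p,l))[0]-uv for c,l,uv in pts])
    r=least_squares(f,x0,x_scale=[100,100,.2]+([100] if zfree else [])); return r.x, r.fun.reshape(-1,2)
def box(c,img,T,lo,hi,col):
    P=np.array([[ [lo,hi][i][0],[lo,hi][j][1],[lo,hi][k][2]] for i in(0,1) for j in(0,1) for k in(0,1)],float)
    W=P@T[:3,:3].T+T[:3,3]; q=proj(c,W)
    for a in range(8):
        for b in (1,2,4):
            if not a&b: cv2.line(img,tuple(np.int32(np.round(q[a]*16))),tuple(np.int32(np.round(q[a|b]*16))),col,1,cv2.LINE_AA,4)
def pose(x,y,yaw,z=0):
    T=np.eye(4);T[:3,:3]=Rn.from_euler("z",yaw).as_matrix();T[:3,3]=[x,y,z];return T
E
python3 - <<'E'
from h import *
import pickle
S=cam("side");T=cam("top")
r,e=fitpose([(T,(170,5,170),(517.5,179)),(T,(170,-5,170),(524,179)),(T,(-170,5,170),(486,339.5)),(T,(-170,-5,170),(492,339.5)),
 (S,(-170,5,170),(367,403)),(S,(170,5,170),(536,326))],[540,-315,0.1])
print("rail",r,e.round(1).tolist())
st=r
for z,c,uv in ((170,T,(507,240.7)),(170,S,(476.2,351.8))):
    X=onz(c,*uv,z); d=X[:2]-r[:2]; print("mark local", np.cos(r[2])*d[0]+np.sin(r[2])*d[1], -np.sin(r[2])*d[0]+np.cos(r[2])*d[1])
l,e=fitpose([(T,(0,0,163),(380,286.2)),(T,(30,-29,118),(390.5,270)),(T,(-30,-29,118),(395.5,297.5)),(S,(-30,-29,118),(324.5,326)),(S,(30,-29,118),(344,306.5)),(S,(-55,6,118),(302.5,325))],[480,-57,0.1])
print("lamp",l,e.round(1).tolist())
h,e=fitpose([(T,(0,113,118),(174,191.5)),(T,(0,-113,118),(276.5,197)),(T,(-140,113,124),(167.5,253)),(T,(-140,-113,124),(272,260)),(S,(-140,-113,124),(267,226.5)),(S,(0,-113,124),(319,204.5)),(S,(0,113,124),(259,155)),(S,(-140,113,124),(209.5,173))],[620,270,0.1])
print("unit",h,e.round(1).tolist())
pickle.dump((st,l,h),open("p.pkl","wb"))
for c,n in((S,"side"),(T,"top")):
    img=cv2.resize(c["frame"][:,:,::-1],None,fx=1,fy=1).copy()
    cc=dict(c)
    k=3
    img=cv2.resize(img,None,fx=k,fy=k,interpolation=cv2.INTER_CUBIC); cc["f"]*=k;cc["cx"]=cc["cx"]*k+1;cc["cy"]=cc["cy"]*k+1
    box(cc,img,pose(*st),(-170,-5,140),(170,5,170),(0,0,255))
    L=pose(*l)
    box(cc,img,L,(-55,-6,8),(55,6,118),(0,255,0));box(cc,img,L,(-20,-6,118),(20,6,163),(0,255,255));box(cc,img,L,(-30,-29,112),(30,-6,118),(255,0,0))
    U=pose(*h); box(cc,img,U,(-132,-113,0),(0,113,115),(0,0,255)); box(cc,img,U,(-140,-113,118),(0,113,124),(255,0,0)); box(cc,img,U,(-165,-40,135),(-155,40,145),(0,255,0))
    if n=="side":
        cv2.imwrite("pics/ov_s1.png",img[780:1380,780:1580]); cv2.imwrite("pics/ov_s2.png",img[420:820,590:1000]);
    else: cv2.imwrite("pics/ov_t1.png",img[520:1050,1000:1650]); cv2.imwrite("pics/ov_t2.png",img[530:840,470:880])
E
```

```text
rail [ 5.36353888e+02 -3.16102171e+02 -2.33795071e-01] [[2.7, -0.6], [1.0, 0.5], [0.2, 0.6], [-0.9, 1.8], [-0.7, 0.6], [0.7, -5.1]]
mark local 36.015382115416664 5.225573470604729
mark local 37.548096747543624 2.6656066805131315
lamp [ 4.77769809e+02 -6.27076368e+01  1.77629076e-01] [[0.7, -0.3], [-1.4, 0.4], [-1.3, 0.8], [1.2, 0.6], [1.5, -0.2], [-1.0, 0.4]]
unit [ 6.75640583e+02  2.69584536e+02 -5.65891745e-02] [[-0.2, -1.4], [0.4, -0.0], [-1.1, 0.6], [-0.4, 0.8], [-0.1, 2.6], [0.8, -2.1], [0.8, -1.8], [-0.6, 2.2]]
```

View pics/ov_s1.png

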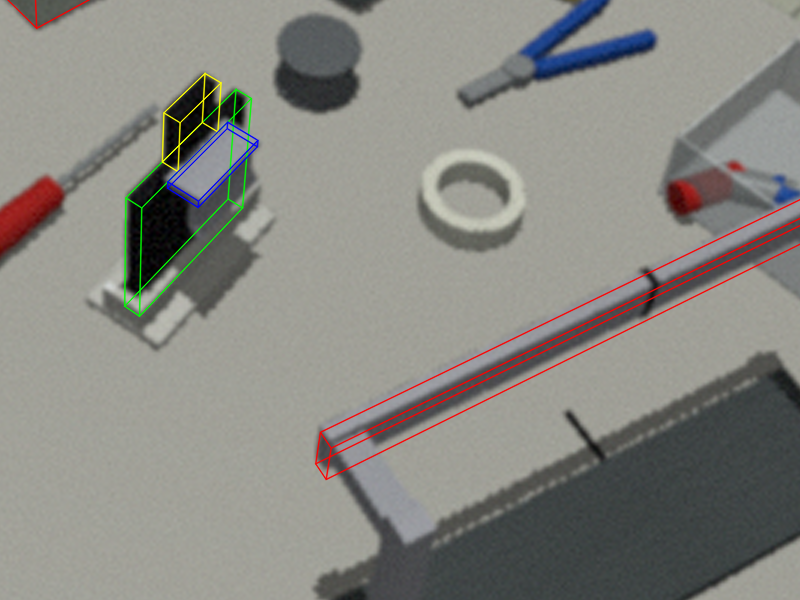

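View pics/ov_t1.png

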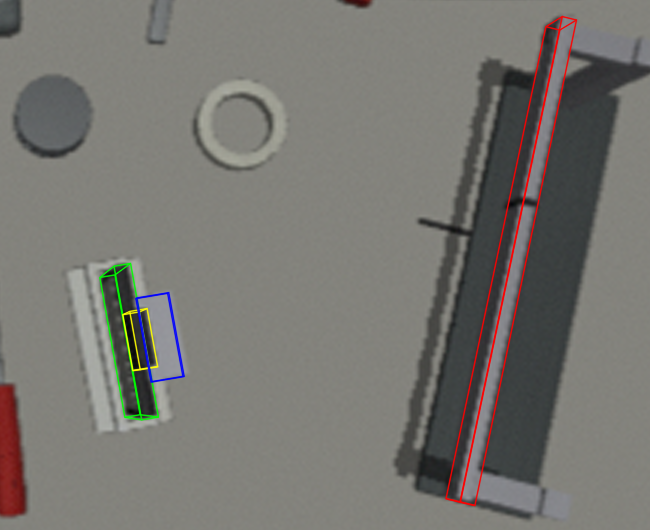

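View pics/ov_s2.png

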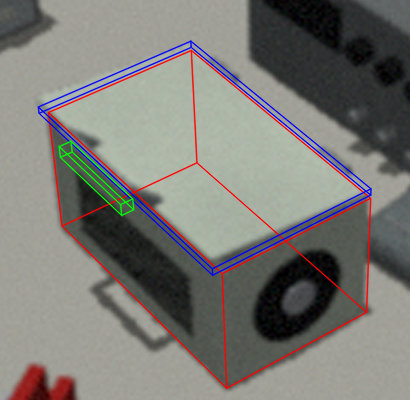

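View pics/ov_t2.png

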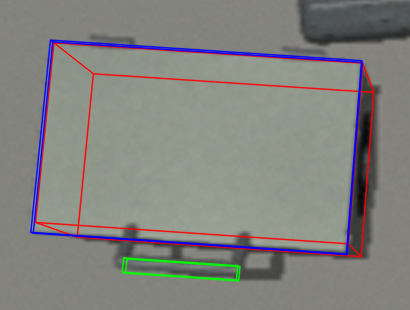

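```bash
python3 - <<'E'
from h import *
import pickle
S=cam("side");T=cam("top")
fr=T["frame"]
for y in (190,220,260,300,330): print(y,fr[y,476:530].mean(1).astype(int).tolist())
fs=S["frame"]
for x in (380,420,460,500,525): print(x,fs[310:420,x].mean(1).astype(int).tolist())
E
```

```text
190 [129, 128, 129, 129, 131, 129, 129, 128, 128, 129, 129, 130, 128, 127, 128, 128, 126, 130, 128, 128, 128, 128, 128, 127, 130, 128, 129, 129, 131, 128, 129, 129, 128, 129, 126, 128, 121, 93, 55, 52, 52, 75, 112, 133, 134, 131, 110, 68, 69, 80, 100, 113, 120, 126]
220 [128, 128, 128, 128, 129, 129, 126, 128, 129, 129, 127, 129, 129, 109, 74, 71, 70, 76, 105, 110, 71, 43, 55, 62, 63, 62, 62, 62, 62, 62, 58, 53, 51, 49, 56, 104, 136, 133, 131, 123, 94, 63, 62, 62, 62, 63, 61, 60, 61, 63, 62, 63, 58, 60]
260 [129, 128, 128, 129, 108, 75, 70, 70, 72, 107, 128, 102, 46, 54, 62, 66, 64, 63, 64, 63, 63, 58, 55, 52, 52, 55, 95, 128, 136, 133, 131, 106, 62, 61, 61, 60, 63, 61, 62, 60, 62, 59, 61, 61, 63, 61, 59, 61, 61, 58, 59, 63, 100, 128]
300 [104, 131, 104, 46, 49, 62, 66, 65, 64, 65, 66, 65, 65, 55, 53, 52, 54, 68, 112, 138, 138, 138, 120, 83, 63, 61, 63, 63, 61, 61, 63, 62, 64, 64, 63, 62, 61, 60, 61, 62, 62, 64, 60, 70, 105, 128, 129, 129, 128, 129, 128, 128, 130, 128]
330 [35, 33, 35, 34, 38, 36, 33, 28, 39, 45, 54, 110, 143, 143, 139, 139, 125, 93, 67, 58, 48, 48, 40, 50, 64, 65, 6
[... 2068 characters left out ...]
6, 157, 155, 156, 154, 154, 153, 157, 157, 152, 129, 99, 78, 77, 81, 82, 92, 87, 71, 64, 64, 66, 62, 66, 68, 67, 65, 64, 68, 69, 68, 66, 66, 69, 65, 65, 64, 67, 66, 70, 70, 69, 68, 63, 66]
525 [154, 155, 156, 154, 154, 154, 157, 151, 154, 151, 135, 134, 131, 105, 80, 96, 131, 148, 151, 156, 151, 135, 97, 78, 73, 77, 73, 75, 73, 86, 105, 127, 124, 127, 123, 122, 125, 127, 127, 123, 123, 124, 125, 126, 124, 123, 124, 116, 124, 142, 151, 159, 154, 156, 153, 154, 158, 156, 155, 156, 151, 154, 154, 156, 156, 156, 158, 156, 155, 155, 154, 156, 157, 156, 152, 146, 134, 99, 56, 29, 30, 31, 29, 32, 38, 45, 54, 62, 68, 65, 68, 65, 64, 67, 60, 66, 67, 72, 64, 63, 69, 65, 65, 67, 69, 65, 69, 67, 68, 66]
```

```bash
python3 - <<'E'
from h import *
import pickle
S=cam("side");T=cam("top")
print("cams",-S["R"].T@S["t"],-T["R"].T@T["t"])
F=[onz(T,u,v,170)[:2] for u,v in((517.7,190),(510.8,220),(502,260),(493.6,300))]
B=[onz(T,u,v,170)[:2] for u,v in((522.5,190),(516,220),(507.3,260),(498.9,300))]
SB=[onz(S,u,v,170)[:2] for u,v in((420,382.2),(460,362.9),(500,343.9),(525,331.7))]
def f(p):
    n=np.array([-np.sin(p[1]),np.cos(p[1])]); g=lambda P,o:(np.array(P)-[540,0])@n-p[0]-o
    return np.r_[g(F,5),g(B,-5),g(SB,-5)]
r=least_squares(f,[-315,-.2]);print(r.x,r.fun.round(1))
p=r.x; ex=np.array([np.cos(p[1]),np.sin(p[1])]);ey=np.array([-ex[1],ex[0]])
c0=np.array([540,0])+ey*p[0]
loc=lambda X:((X[:2]-c0)@ex,(X[:2]-c0)@ey)
print("near ends T",loc(onz(T,487,340,170)),loc(onz(T,492,340,170)),"S",loc(onz(S,367.5,403.3,170)))
print("far ends T",loc(onz(T,520,179.3,170)),loc(onz(T,525.5,180,170)))
print("mark T",loc(onz(T,509,240.7,170)),"S",loc(onz(S,476.5,354,170)))
# mark pixels
cr=T["frame"][232:250,500:518].mean(2).astype(int); print(cr)
print(S["frame"][342:372,466:488].mean(2).astype(int))
print(c0)
E
```

```text
cams [ -24.07387928 -571.61767271  974.74580565] [ 440.59771643   64.42697735 1225.72529626]
[-3.05993655e+02 -2.40105741e-01] [-0.8 -0.1  0.1 -0.5 -0.4 -0.4 -0.3 -0.8  0.7  0.9  0.5  0.8]
near ends T (np.float64(-97.83087577834121), np.float64(0.4959043407924637)) (np.float64(-95.33432181649334), np.float64(-9.130998432521613)) S (np.float64(-96.56172375955431), np.float64(1.6424007840910806))
far ends T (np.float64(239.52238620122552), np.float64(4.234833135886876)) (np.float64(240.87529260188217), np.float64(-7.036657547564973))
mark T (np.float64(108.62214405205441), np.float64(-0.39014221463773585)) S (np.float64(106.83064800915027), np.float64(-2.6325118448968867))
[[ 62  62  64  63  55  53  52  55  94 127 134 132 133 107  63  61  63  62]
 [ 64  62  64  60  53  52  50  57 107 135 135 133 133 110  67  62  65  64]
 [ 64  61  61  60  54  53  48  58 106 133 135 131 121  93  63  64  64  64]
 [ 65  63  62  60  49  52  50  63 107 133 132 129 110  75  61  64  66  62]
 [ 63  62  63  57  50  53  54  77 113 134 133 131 107  68  61  65  62  64]
 [ 63  65  61  56  54  52  59  98 129 134 135
[... 3051 characters left out ...]
  156 154 155 159]
 [ 75  75  74  73  74  80  87  81  78 101 132 150 160 154 158 158 156 159
  155 154 153 154]
 [ 74  71  75  83  94 113 125 127 133 145 151 155 156 155 157 157 156 159
  154 156 155 155]
 [ 75  82  95 113 132 145 151 152 156 152 156 155 155 160 158 155 154 157
  156 158 156 161]
 [ 96 113 131 142 150 156 157 156 156 159 157 158 152 157 151 153 156 158
  154 156 152 156]
 [132 147 155 154 155 157 157 157 158 156 155 159 156 156 158 156 156 156
  157 156 156 155]
 [153 153 157 158 157 153 159 157 154 156 156 155 157 158 159 158 156 158
  156 154 155 154]
 [157 156 156 152 155 156 156 155 155 158 156 155 156 156 155 156 154 153
  155 155 156 157]]
[ 467.23307643 -297.21556404]
```

```bash
cat >> h.py <<'E'
YR=-0.2401; EX=np.array([np.cos(YR),np.sin(YR),0]); EY=np.array([-EX[1],EX[0],0]); MARK=np.array([467.23,-297.22,170])+108*EX
def Rtool(yawdeg):
    a=np.radians(yawdeg);c,s=np.cos(a),np.sin(a); return np.array([[c,s,0],[s,-c,0],[0,0,-1.]])
def to(pos,Rt):
    s=sensors.get_state(); R0=Rn.from_quat(s["eef_rot"])
    sh=R0.inv().apply(np.array(pos)-s["eef_pos"]); tr=(R0.inv()*Rn.from_matrix(Rt)).as_rotvec(degrees=True)
    print("t",round(s["time_s"],2),"at",s["eef_pos"].round(1),"F",s["contact_force"].round(1),"op",round(s["opening"],1)); print("  shift m",(sh/1000).round(4),"turn deg",tr.round(1))
E
python3 - <<'E'
from h import *
l=[477.8,-62.7,.1776]; a=np.degrees(l[2])-90
to([477.8,-62.7,290],Rtool(a))
print(MARK)
E
```

```text
t 3.5 at [196.5 593.3 242.2] F [0.1 1.2 0.5] op 85.2
  shift m [-0.5343  0.4733 -0.0477] turn deg [  0.   -0.  151.5]
[ 572.13193357 -322.90237398  170.        ]
```

{"api": "send_rows", "payload": {"motion": [[0,[-0.035,0.032,-0.03],[0,0,10]],[0,[-0.07,0.063,-0.048],[0,0,20]],[0,[-0.107,0.095,-0.048],[0,0,30]],[0,[-0.142,0.126,-0.048],[0,0,40]],[0,[-0.178,0.158,-0.048],[0,0,50]]]}}

```text
time_s: 4.12
eef_pos: [291.0, 373.2, 290.5]
eef_rot: [0.983, 0.185, 0.0, -0.0]
contact_force: [2.2, -0.0, 0.3]
opening: 85.2
```

```bash
python3 - <<'E'
from h import *
print(sensors.get_state()["joint_pos"].round(2))
to([477.8,-62.7,290],Rtool(np.degrees(.1776)-90))
E
```

```text
[-1.17  0.09  0.21  1.92 -0.02  1.13 -0.58]
t 4.12 at [291.  373.2 290.5] F [ 2.2 -0.   0.3] op 85.2
  shift m [1.530e-02 4.741e-01 3.000e-04] turn deg [ -0.    0.  101.2]
```

{"api": "send_rows", "payload": {"motion": [[0,[0.002,0.047,0],[0,0,10]],[0,[0.004,0.095,0],[0,0,20]],[0,[0.006,0.142,0],[0,0,30]],[0,[0.007,0.19,0],[0,0,40]],[0,[0.008,0.237,0],[0,0,50]]]}}

```text
time_s: 4.75
eef_pos: [385.9, 155.8, 290.5]
eef_rot: [0.969, -0.247, 0.0, -0.0]
contact_force: [0.3, 0.4, 0.3]
opening: 85.5
```

```bash
python3 - <<'E'
from h import *
print(sensors.get_state()["joint_pos"].round(2))
to([477.8,-62.7,200],Rtool(np.degrees(.1776)-90))
E
```

```text
[-0.92 -0.03  0.46  2.05  0.02  1.12 -0.97]
t 4.75 at [385.9 155.8 290.5] F [0.3 0.4 0.3] op 85.5
  shift m [0.1855 0.1478 0.0904] turn deg [-0.   0.  51.2]
```

{"api": "send_rows", "payload": {"motion": [[0,[0.037,0.03,0],[0,0,10.2]],[0,[0.074,0.06,0],[0,0,20.4]],[0,[0.111,0.09,0],[0,0,30.7]],[0,[0.148,0.118,0],[0,0,41]],[0,[0.1855,0.148,0],[0,0,51.2]]]}}

```text
time_s: 5.38
eef_pos: [479.1, -62.2, 290.6]
eef_rot: [0.767, -0.642, 0.0, -0.0]
contact_force: [1.1, 0.7, 0.3]
opening: 85.4
```

```bash
python3 - <<'E'
from h import *
print(sensors.get_state()["joint_pos"].round(2))
to([477.8,-62.7,138],Rtool(np.degrees(.1776)-90))
S=cam("side","s1");T=cam("top","t1")
t=cv2.imread("pics/s1.png")[230:390,240:440];cv2.imwrite("pics/s1z.png",cv2.resize(t,None,fx=3.5,fy=3.5,interpolation=2))
E
```

```text
[-0.62  0.13  0.75  1.92 -0.1   1.13 -1.22]
t 5.38 at [479.1 -62.2 290.6] F [1.1 0.7 0.3] op 85.4
  shift m [0.0003 0.0015 0.1526] turn deg [-0.1  0.  -0. ]
```

View pics/s1z.png

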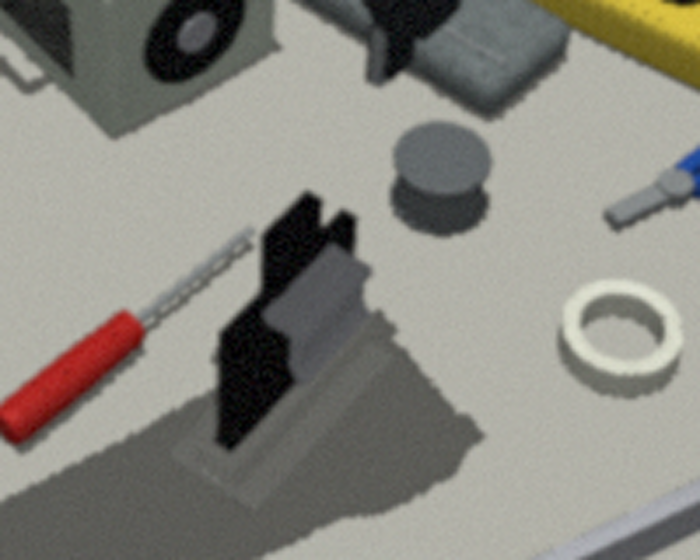

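View pics/t1.png

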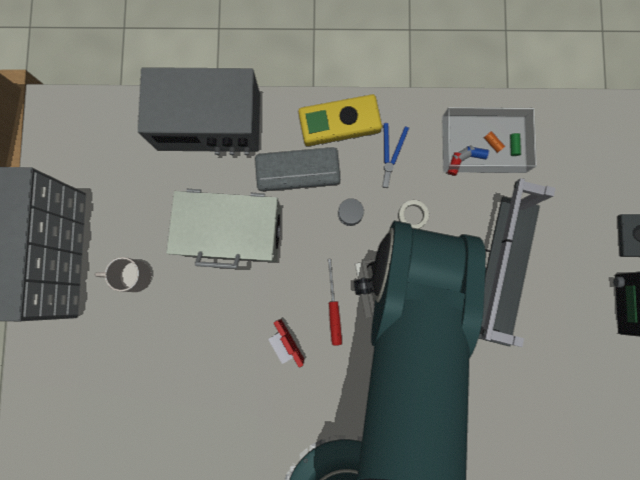

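{"api": "send_rows", "payload": {"motion": [[0,[0,0.0015,0.05],[0,0,0]],[0,[0,0.0015,0.1],[0,0,0]],[0,[0,0.0015,0.125],[0,0,0]],[0,[0,0.0015,0.14],[0,0,0]],[0,[0,0.0015,0.15],[0,0,0]]]}}

```text
time_s: 6.1
eef_pos: [477.3, -61.0, 140.1]
eef_rot: [0.769, -0.639, 0.0, -0.0]
contact_force: [0.7, -0.0, 1.0]
opening: 85.6
```

```bash
python3 - <<'E'
from h import *
to([477.8,-62.7,138],Rtool(np.degrees(.1776)-90))
S=cam("side","s2")
t=cv2.imread("pics/s2.png")[230:390,240:440];cv2.imwrite("pics/s2z.png",cv2.resize(t,None,fx=3.5,fy=3.5,interpolation=2))
E
```

```text
t 6.1 at [477.3 -61.  140.1] F [ 0.7 -0.   1. ] op 85.6
  shift m [ 0.0017 -0.0002  0.0021] turn deg [-0.  -0.   0.3]
```

View pics/s2z.png

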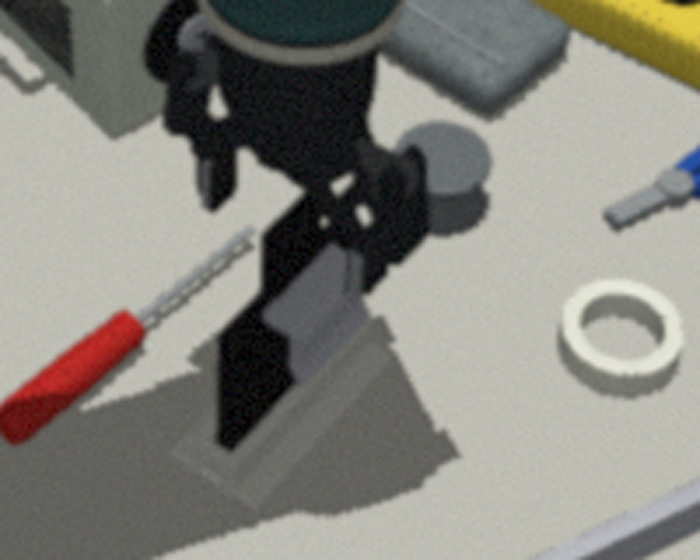

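{"api": "send_rows", "payload": {"motion": [[0.4,[0.0015,0,0.002],[0,0,0]],[0.8,[0.0015,0,0.002],[0,0,0]],[1,[0.0015,0,0.002],[0,0,0]],[1,[0.0015,0,0.002],[0,0,0]],[1,[0.0015,0,0.002],[0,0,0]]]}}

```text
time_s: 6.78
eef_pos: [477.6, -62.4, 138.7]
eef_rot: [0.769, -0.639, 0.0, -0.0]
contact_force: [-1.0, 2.2, 6.9]
opening: 11.2
```

```bash
python3 - <<'E'
from h import *
to([477.8,-62.7,138],Rtool(np.degrees(.1776)-90))
E
```

```text
t 6.78 at [477.6 -62.4 138.7] F [-1.   2.2  6.9] op 11.2
  shift m [ 0.0003 -0.0001  0.0007] turn deg [-0.   0.   0.3]
```

{"api": "send_rows", "payload": {"motion": [[1,[0,0,-0.02],[0,0,0]],[1,[0,0,-0.06],[0,0,0]],[1,[0,0,-0.1],[0,0,0]],[1,[0,0,-0.145],[0,0,0]],[1,[0,0,-0.145],[0,0,0]]]}}

```text
time_s: 7.4
eef_pos: [478.4, -62.8, 285.7]
eef_rot: [0.769, -0.64, 0.001, -0.002]
contact_force: [0.2, -0.2, -2.7]
opening: 11.5
```

```bash
python3 - <<'E'
from h import *
P=MARK-(36+90)*EX+14.5*EY; P[2]=280
print(P); to(P,Rtool(np.degrees(YR)-90))
P=P+50*EY; to(P,Rtool(np.degrees(YR)-90))
S=cam("side","s3")
t=cv2.imread("pics/s3.png")[200:400,240:440];cv2.imwrite("pics/s3z.png",cv2.resize(t,None,fx=3,fy=3,interpolation=2))
E
```

```text
[ 453.19444091 -278.85554844  280.        ]
t 7.4 at [478.4 -62.8 285.7] F [ 0.2 -0.2 -2.7] op 11.5
  shift m [0.2079 0.0641 0.0054] turn deg [-0.3  0.1 24.2]
t 7.4 at [478.4 -62.8 285.7] F [ 0.2 -0.2 -2.7] op 11.5
  shift m [0.1623 0.0436 0.0055] turn deg [-0.3  0.1 24.2]
```

View pics/s3z.png

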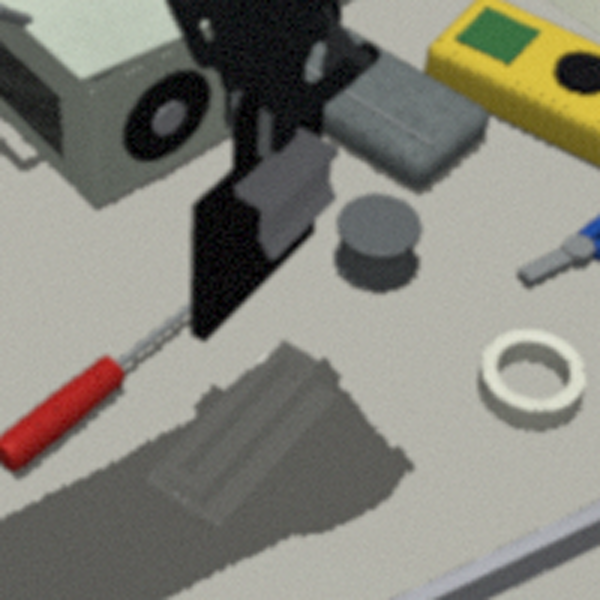

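{"api": "send_rows", "payload": {"motion": [[1,[0.035,0.009,0],[0,0,5]],[1,[0.075,0.02,0],[0,0,11]],[1,[0.115,0.031,0],[0,0,17]],[1,[0.15,0.04,0],[0,0,22]],[1,[0.162,0.0436,0],[0,0,24.2]]]}}

```text
time_s: 8.07
eef_pos: [462.8, -231.7, 281.9]
eef_rot: [-0.616, 0.788, 0.0, -0.001]
contact_force: [0.1, 0.5, -2.9]
opening: 11.3
```

```bash
python3 - <<'E'
from h import *
P=MARK-(36+90)*EX+14.5*EY; P[2]=280
print(sensors.get_state()["joint_pos"].round(2))
to(P,Rtool(np.degrees(YR)-90))
S=cam("side","s4")
t=cv2.imread("pics/s4.png")[200:480,240:600];cv2.imwrite("pics/s4z.png",cv2.resize(t,None,fx=2,fy=2,interpolation=2))
T=cam("top","t4")
t=cv2.imread("pics/t4.png")[170:390,360:580];cv2.imwrite("pics/t4z.png",cv2.resize(t,None,fx=2.5,fy=2.5,interpolation=2))
E
```

```text
[-0.37  0.27  0.93  1.85 -0.23  1.14 -1.18]
t 8.07 at [ 462.8 -231.7  281.9] F [ 0.1  0.5 -2.9] op 11.3
  shift m [ 0.0481 -0.0021  0.002 ] turn deg [ 0.1 -0.1 -0.2]
```

View pics/s4z.png

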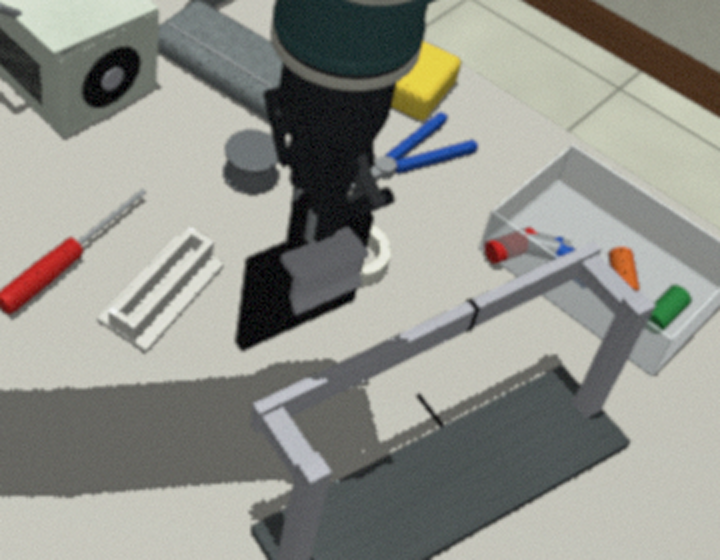

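View pics/t4z.png

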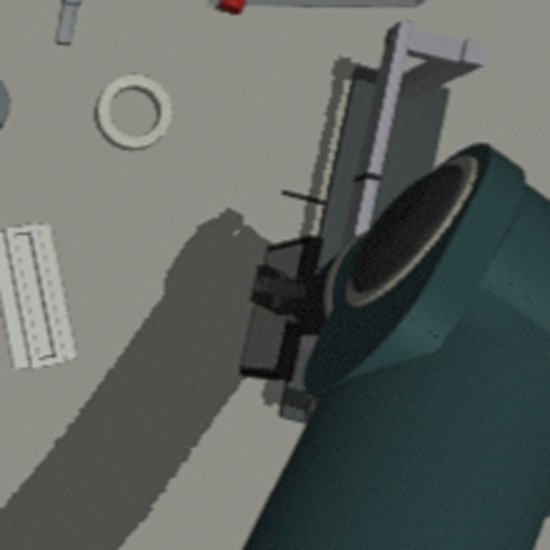

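```bash
cat >> h.py <<'E'
def big(c,k):
    cc=dict(c);cc["f"]=c["f"]*k;cc["cx"]=(c["cx"]+.5)*k-.5;cc["cy"]=(c["cy"]+.5)*k-.5
    return cc,cv2.resize(c["frame"][:,:,::-1].copy(),None,fx=k,fy=k,interpolation=2)
def lampbox(cc,img,L):
    box(cc,img,L,(-55,-6,-55),(55,6,55),(0,255,0));box(cc,img,L,(-30,-29,49),(30,-6,55),(255,100,0));box(cc,img,L,(-20,-6,55),(20,6,100),(0,255,255))
def railbox(cc,img):
    T=np.eye(4);T[:3,:3]=np.c_[EX,EY,[0,0,1]];T[:3,3]=MARK-36*EX
    box(cc,img,T,(-170,-5,-30),(170,5,0),(0,0,255)); T[:3,3]=MARK; box(cc,img,T,(-2.5,-5,-30),(2.5,5,0),(255,0,255))
def lampT(off=75.7,dx=0):
    s=sensors.get_state();R=Rn.from_quat(s["eef_rot"]).as_matrix()
    L=np.eye(4); z=-R[:,2]; y=-R[:,0]; x=np.cross(y,z); L[:3,:3]=np.c_[x,y,z]; L[:3,3]=s["eef_pos"]-off*z+dx*x; return L
E
python3 - <<'E'
from h import *
L=lampT()
print(L.round(2))
S=cam("side"); cc,img=big(S,3); lampbox(cc,img,L); railbox(cc,img); cv2.imwrite("pics/s4o.png",img[780:1380,900:1700])
E
```

```text
[[ 9.7000e-01  2.4000e-01  0.0000e+00  4.6306e+02]
 [-2.4000e-01  9.7000e-01  0.0000e+00 -2.3065e+02]
 [-0.0000e+00 -0.0000e+00  1.0000e+00  2.0653e+02]
 [ 0.0000e+00  0.0000e+00  0.0000e+00  1.0000e+00]]
```

View pics/s4o.png

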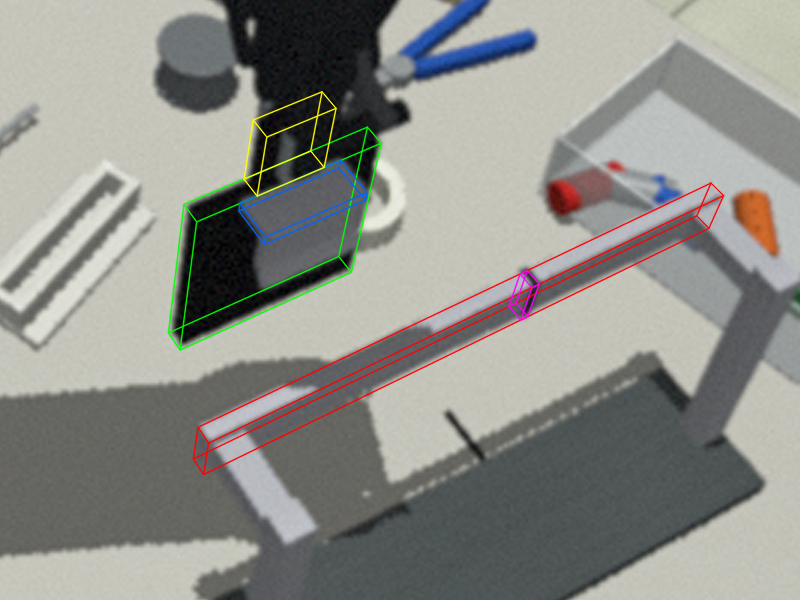

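{"api": "send_rows", "payload": {"motion": [[1,[0.025,-0.002,0],[0,0,0]],[1,[0.048,-0.002,0],[0,0,0]],[1,[0.048,-0.002,0.015],[0,0,0]],[1,[0.048,-0.002,0.035],[0,0,0]],[1,[0.048,-0.002,0.041],[0,0,0]]]}}

```text
time_s: 8.85
eef_pos: [454.5, -275.2, 240.8]
eef_rot: [-0.618, 0.786, 0.001, -0.0]
contact_force: [-0.5, -0.1, -2.5]
opening: 10.9
```

```bash
python3 - <<'E'
from h import *
P=MARK-(36+90)*EX+14.5*EY; P[2]=196.7
print(sensors.get_state()["joint_pos"].round(2))
to(P,Rtool(np.degrees(YR)-90))
L=lampT()
S=cam("side","s5"); cc,img=big(S,4); lo=img[1240:1800,1200:2000].copy(); lampbox(cc,img,L); railbox(cc,img); cv2.imwrite("pics/s5o.png",img[1240:1800,1200:2000]);cv2.imwrite("pics/s5z.png",lo)
E
```

```text
[-0.24  0.35  0.9   1.87 -0.32  1.07 -1.02]
t 8.85 at [ 454.5 -275.2  240.8] F [-0.5 -0.1 -2.5] op 10.9
  shift m [0.0039 0.0003 0.0441] turn deg [0.1 0.  0.2]
```

View pics/s5z.png

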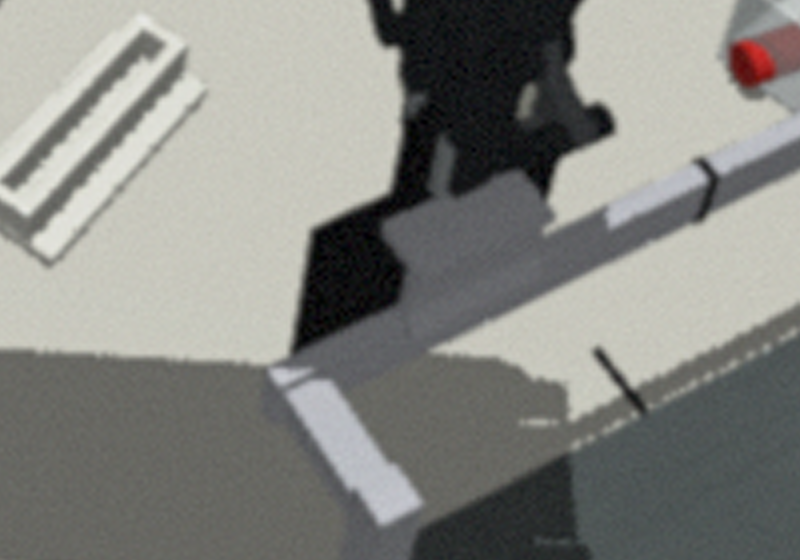

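View pics/s5o.png

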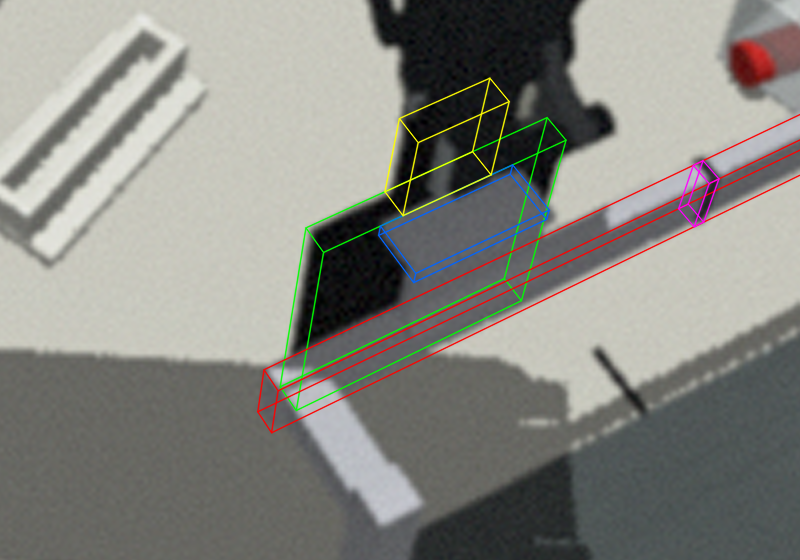

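{"api": "send_rows", "payload": {"motion": [[1,[0,0,0],[0,0,0]]]}}

```text
time_s: 9.02
eef_pos: [454.8, -276.5, 242.6]
eef_rot: [-0.618, 0.786, -0.0, 0.0]
contact_force: [-0.7, -0.1, -3.0]
opening: 10.9
```

```bash
python3 - <<'E'
from h import *
P=MARK-(36+90)*EX+14.5*EY; P[2]=196.7
to(P,Rtool(np.degrees(YR)-90))
E
```

```text
t 9.03 at [ 454.8 -276.5  242.6] F [-0.7 -0.1 -3. ] op 10.9
  shift m [0.0027 0.001  0.0459] turn deg [-0.  -0.   0.1]
```

{"api": "send_rows", "payload": {"motion": [[1,[0.003,0.001,0],[0,0,0]],[1,[0.003,0.001,0],[0,0,0]],[1,[0.003,0.001,0.015],[0,0,0]],[1,[0.003,0.001,0.025],[0,0,0]],[1,[0.003,0.001,0.03],[0,0,0]]]}}

```text
time_s: 9.65
eef_pos: [452.5, -279.5, 211.3]
eef_rot: [-0.618, 0.787, 0.0, -0.0]
contact_force: [-0.1, 0.4, -3.6]
opening: 11.5
```

```bash
python3 - <<'E'
from h import *
P=MARK-(36+90)*EX+14.5*EY; P[2]=196.7
to(P,Rtool(np.degrees(YR)-90))
L=lampT()
S=cam("side","s6"); cc,img=big(S,4); lo=img[1240:1800,1200:2000].copy(); lampbox(cc,img,L); railbox(cc,img); cv2.imwrite("pics/s6o.png",img[1240:1800,1200:2000]);cv2.imwrite("pics/s6z.png",lo)
E
```

```text
t 9.65 at [ 452.5 -279.5  211.3] F [-0.1  0.4 -3.6] op 11.5
  shift m [-0.0008 -0.0005  0.0146] turn deg [ 0.1 -0.   0. ]
```

View pics/s6z.png

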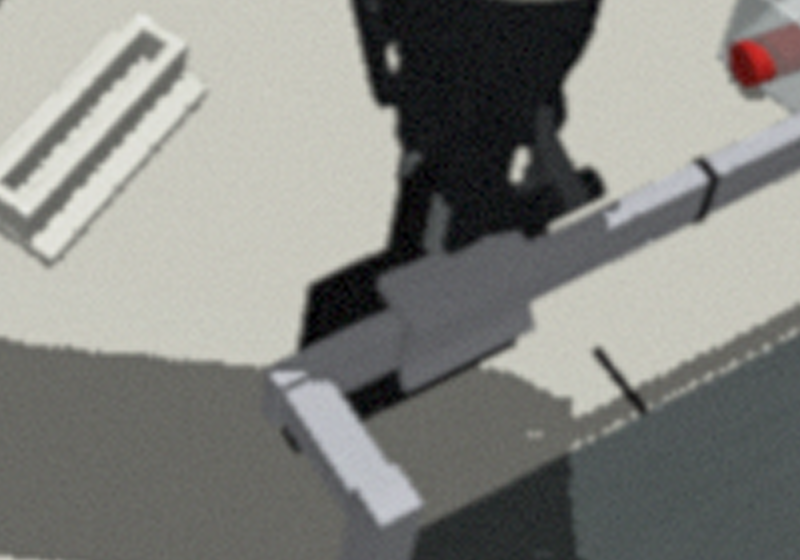

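{"api": "send_rows", "payload": {"motion": [[1,[-0.001,0,0.006],[0,0,0]],[1,[-0.001,0,0.011],[0,0,0]],[1,[-0.001,0,0.013],[0,0,0]],[1,[-0.001,0,0.014],[0,0,0]],[1,[-0.001,0,0.0145],[0,0,0]]]}}

```text
time_s: 10.32
eef_pos: [453.1, -278.8, 197.9]
eef_rot: [-0.618, 0.787, -0.0, 0.0]
contact_force: [-0.7, -0.2, -3.2]
opening: 11.1
```

```bash
python3 - <<'E'
from h import *
P=MARK-(36+90)*EX+14.5*EY; P[2]=196.7
to(P,Rtool(np.degrees(YR)-90))
E
```

```text
t 10.32 at [ 453.1 -278.8  197.9] F [-0.7 -0.2 -3.2] op 11.1
  shift m [ 0.     -0.0001  0.0012] turn deg [-0. -0.  0.]
```

{"api": "send_rows", "payload": {"motion": [[1,[0,0,0.001],[0,0,0]],[1,[0,0,0.002],[0,0,0]],[1,[0,0,0.0025],[0,0,0]]]}}

```text
time_s: 10.7
eef_pos: [453.2, -278.7, 196.6]
eef_rot: [-0.618, 0.787, 0.0, 0.001]
contact_force: [-12.7, 11.6, 35.3]
opening: 11.5
```

{"api": "send_rows", "payload": {"motion": [[1,[0,0,-0.001],[0,0,0]],[1,[0,0,-0.001],[0,0,0]]]}}

```text
time_s: 10.95
eef_pos: [453.2, -278.8, 196.7]
eef_rot: [-0.618, 0.787, -0.0, 0.0]
contact_force: [-3.7, 3.3, 8.3]
opening: 11.2
```

```bash
python3 - <<'E'
from h import *
P=MARK+14.5*EY; P[2]=196.6
to(P,Rtool(np.degrees(YR)-90))
E
```

```text
t 10.95 at [ 453.2 -278.8  196.7] F [-3.7  3.3  8.3] op 11.2
  shift m [ 0.0002 -0.126   0.0002] turn deg [-0.  0.  0.]
```

{"api": "send_rows", "payload": {"motion": [[1,[0,-0.01,0],[0,0,0]],[1,[0,-0.03,0],[0,0,0]],[1,[0,-0.05,0],[0,0,0]],[1,[0,-0.07,0],[0,0,0]],[1,[0,-0.08,0],[0,0,0]]]}}

```text
time_s: 11.58
eef_pos: [531.0, -298.3, 196.7]
eef_rot: [-0.617, 0.787, 0.0, -0.0]
contact_force: [-9.7, 2.7, 12.4]
opening: 11.1
```

```bash
python3 - <<'E'
from h import *
P=MARK+14.5*EY; P[2]=196.6
to(P,Rtool(np.degrees(YR)-90))
E
```

```text
t 11.57 at [ 531.  -298.3  196.7] F [-9.7  2.7 12.4] op 11.1
  shift m [-0.0004 -0.0458  0.0001] turn deg [ 0. -0.  0.]
```

{"api": "send_rows", "payload": {"motion": [[1,[0,-0.015,0],[0,0,0]],[1,[0,-0.03,0],[0,0,0]],[1,[0,-0.042,0],[0,0,0]],[1,[0,-0.046,0],[0,0,0]],[1,[0,-0.046,0],[0,0,0]]]}}

```text
time_s: 12.2
eef_pos: [575.7, -309.3, 196.8]
eef_rot: [-0.617, 0.787, -0.001, -0.0]
contact_force: [-0.8, -0.7, 4.7]
opening: 11.2
```

```bash
python3 - <<'E'
from h import *
P=MARK+14.5*EY; P[2]=196.6
to(P,Rtool(np.degrees(YR)-90))
L=lampT()
S=cam("side","s7"); cc,img=big(S,5); lo=img[1450:2050,1950:2750].copy(); lampbox(cc,img,L); railbox(cc,img); cv2.imwrite("pics/s7o.png",img[1450:2050,1950:2750]);cv2.imwrite("pics/s7z.png",lo)
E
```

```text
t 12.2 at [ 575.7 -309.3  196.8] F [-0.8 -0.7  4.7] op 11.2
  shift m [-0.0004  0.0002  0.0002] turn deg [-0. -0.  0.]
```

View pics/s7z.png

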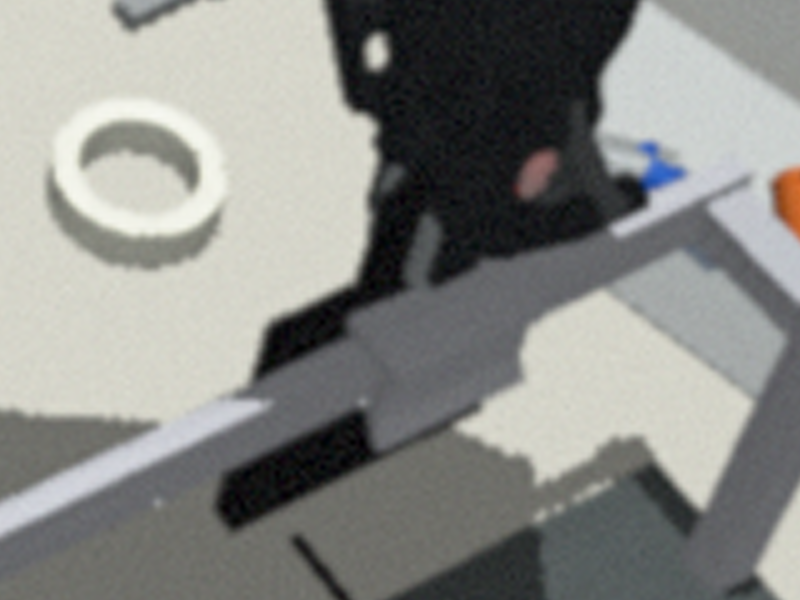

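View pics/s7o.png

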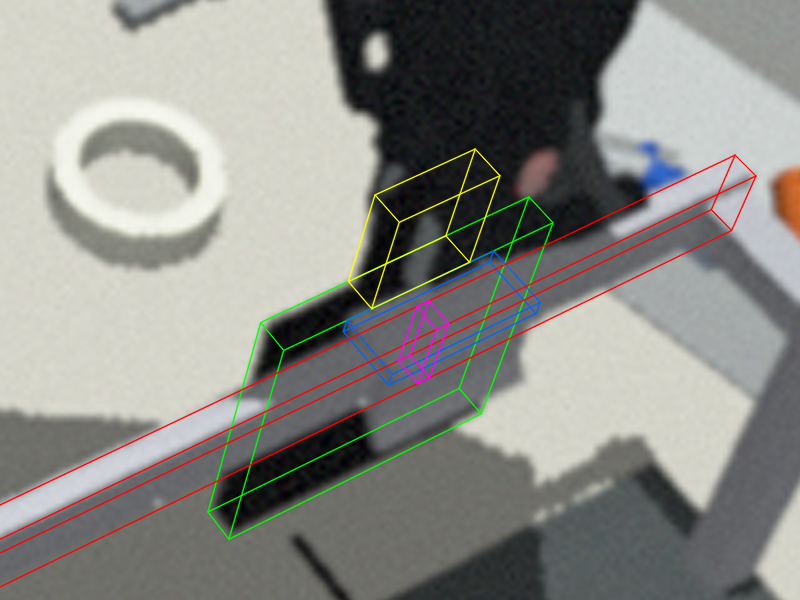

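{"api": "send_rows", "payload": {"motion": [[0.6,[0,0,0],[0,0,0]],[0.3,[0,0,0],[0,0,0]],[0,[0,0,0],[0,0,0]],[0,[0,0,-0.03],[0,0,0]],[0,[0,0,-0.08],[0,0,0]]]}}

```text
time_s: 12.88
eef_pos: [575.0, -308.0, 276.0]
eef_rot: [-0.618, 0.787, 0.001, -0.001]
contact_force: [0.7, 0.6, 1.5]
opening: 85.4
```

```bash
python3 - <<'E'
from h import *
to([500,-150,320],Rtool(-93))
S=cam("side","s8"); cc,img=big(S,5); cv2.imwrite("pics/s8z.png",img[1450:2050,1950:2750])
E
```

```text
t 12.88 at [ 575. -308.  276.] F [0.7 0.6 1.5] op 85.4
  shift m [-0.1358  0.1104 -0.0436] turn deg [  0.2   0.  -10.7]
```

View pics/s8z.png

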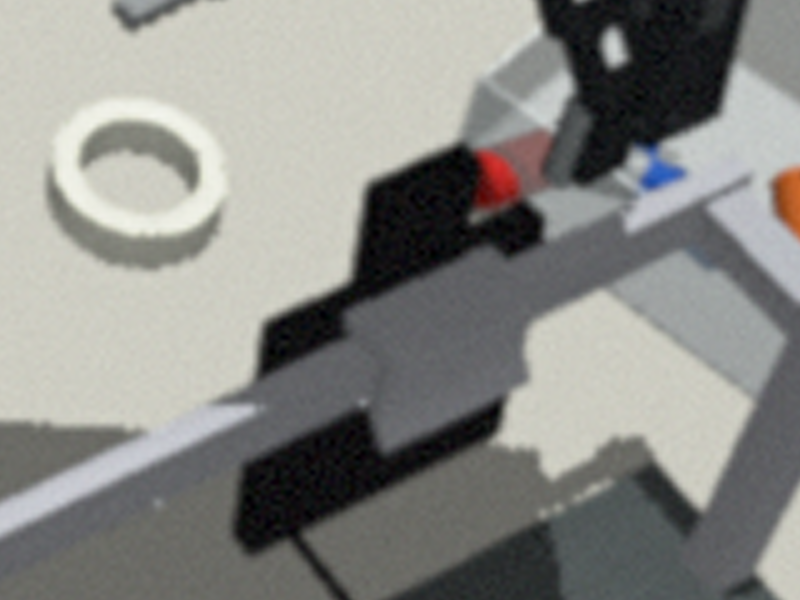

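{"api": "send_rows", "payload": {"motion": [[0,[-0.03,0.02,-0.04],[0,0,0]],[0,[-0.07,0.06,-0.1],[0,0,-10]],[0,[-0.125,0.09,-0.12],[0,0,-20]],[0,[-0.185,0.1,-0.12],[0,0,-30]],[0,[-0.245,0.1,-0.12],[0,0,-40]]]}}

```text
time_s: 13.55
eef_pos: [533.4, -58.6, 397.2]
eef_rot: [0.851, -0.525, 0.001, -0.001]
contact_force: [1.8, 0.3, 0.1]
opening: 85.2
```

```bash
cat > unit.py <<'E'
from h import *
import sys
def fit(S,T):
    obs=[(T,"b",(0,0,0),(216.3,265.5),1),(S,"b",(0,0,0),(228,193.5),1),
     (S,"w",(-132,113,-118),(216.7,215.7),1),(S,"w",(-132,-113,-118),(272.5,269.5),1),(S,"w",(0,-113,-118),(319.5,243.7),1),
     (T,"f",(0,113,0),(174,191.5),1),(T,"f",(0,-113,0),(276.5,197),1),(T,"f",(-140,113,3),(167.5,253),1),(T,"f",(-140,-113,3),(272,260),1),
     (S,"f",(-140,-113,3),(267,226.5),1),(S,"f",(0,-113,3),(319,204.5),1),(S,"f",(0,113,3),(259,155),1),(S,"f",(-140,113,3),(209.5,173),1)]
    def P(p,k,l):
        x,y,w,a=p; l=np.array(l,float)
        if k=="b": l=np.array([-160*np.cos(a)+22*np.sin(a),0,160*np.sin(a)+22*np.cos(a)])
        if k=="f": l=np.array([l[0]*np.cos(a)+l[2]*np.sin(a),l[1],-l[0]*np.sin(a)+l[2]*np.cos(a)])
        return pose(x,y,w,118)[:3]@np.r_[l,1]
    f=lambda p:np.concatenate([(proj(c,P(p,k,l))[0]-uv)*w for c,k,l,uv,w in obs])
    r=least_squares(f,[676,270,-.056,.05],x_scale=[100,100,.1,.1],loss="soft_l1"); return r.x,f(r.x).reshape(-1,2),P
E
python3 - <<'E'
from unit import *
T=cam("top","t9");S=cam("side","s9")
p,e,P=fit(S,T); print(p,e.round(1).tolist()); print("bail",P(p,"b",0)); print(tri([S,T],[(228,193.5),(216.3,265.5)]))
print(sensors.get_state()["joint_pos"].round(2))
s=sensors.get_state();print(s["eef_pos"],Rn.from_quat(s["eef_rot"]).as_matrix()[:,0])
for n,b in(("side",(5,1950,1450)),("top",(5,2200,950))):
    c=S if n=="side" else T
    cc,img=big(c,5); cv2.imwrite(f"pics/{n}9z.png",img[b[2]:b[2]+600,b[1]:b[1]+800])
E
```

```text
[ 6.74372189e+02  2.68804624e+02 -4.89477311e-02  8.38812604e-02] [[0.1, -0.5], [0.7, 0.7], [-0.2, -0.1], [-0.4, -0.0], [-1.0, 0.2], [0.0, -0.4], [0.8, 0.1], [-1.4, 0.9], [0.2, 0.3], [0.5, -0.1], [1.0, -0.8], [0.4, -0.3], [-1.0, -0.3]]
bail [516.96671951 276.51542351 153.32791733]
(array([515.61364326, 276.28016127, 156.0575706 ]), [np.float64(0.21762411076283583), np.float64(0.21762411076296861)])
[-0.58  0.18  0.73  1.64 -0.12  1.37 -0.94]
[534.86871527 -53.18741672 395.87063915] [ 0.45583734 -0.89006171 -0.00157114]
```

View pics/side9z.png

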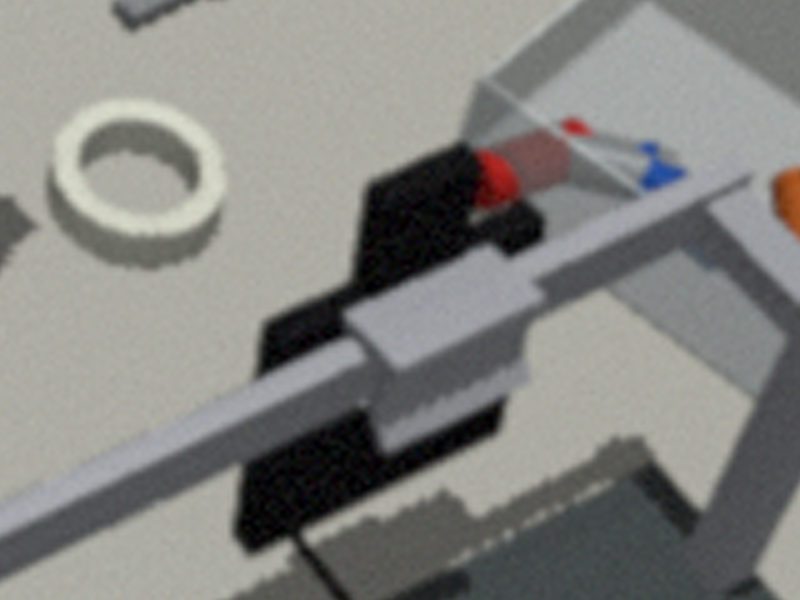

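View pics/top9z.png

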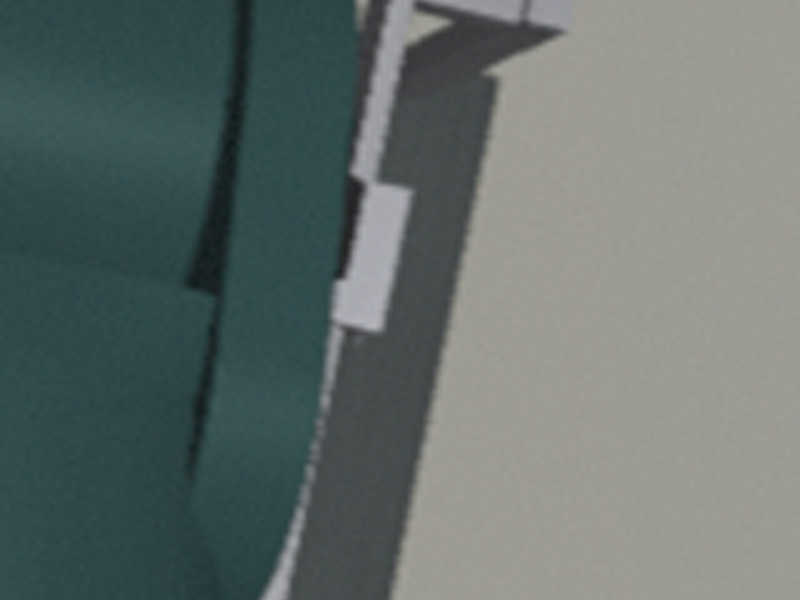

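```bash
python3 - <<'E'
from h import *
import cv2
S=cam("side")
T=cam("top")
loc=lambda X:(((X-MARK)@EX).round(2),((X-MARK)@EY).round(2))
# centroid of mark on side using darkness
print("hook S",loc(onz(S,478.55,350.85,176)),"T",loc(onz(T,518.6,241.6,176)))
print("mark S",loc(onz(S,476.4,351.6,170)),"T ",loc(onz(T,508.8,240.6,170)),loc(onz(T,508,240.2,170)),loc(onz(T,511,241,170)))
print("corners S",[loc(onz(S,390+a/5-.4,290+b/5-.4,176)) for a,b in((345,315),(402,368),(545,295),(487,247))],"T",[loc(onz(T,440+a/5-.4,190+b/5-.4,176)) for a,b in((410,188),(380,332))])
to([517,276.5,290],Rtool(-2.8))
E
```

```text
hook S (np.float64(1.84), np.float64(-2.13)) T (np.float64(2.39), np.float64(-17.58))
mark S (np.float64(1.7), np.float64(1.16)) T  (np.float64(0.72), np.float64(0.05)) (np.float64(1.12), np.float64(1.8)) (np.float64(1.03), np.float64(-4.45))
corners S [(np.float64(-28.91), np.float64(9.84)), (np.float64(-25.48), np.float64(-14.66)), (np.float64(33.59), np.float64(-13.5)), (np.float64(29.37), np.float64(10.13))] T [(np.float64(32.81), np.float64(-17.4)), (np.float64(-27.83), np.float64(-17.76))]
t 13.75 at [534.  -59.3 395.9] F [-0.3 -0.9  0.1] op 85.0
  shift m [-0.3084 -0.134   0.106 ] turn deg [ -0.   -0.  -60.8]
```

{"api": "send_rows", "payload": {"motion": [[0.3,[-0.055,-0.025,0],[0,0,-10.5]],[0.6,[-0.11,-0.05,0],[0,0,-21]],[0.6,[-0.165,-0.075,0],[0,0,-31.5]],[0.6,[-0.22,-0.1,0.03],[0,0,-42]],[0.6,[-0.275,-0.125,0.06],[0,0,-52.5]]]}}

```text
time_s: 14.38
eef_pos: [525.0, 233.0, 339.8]
eef_rot: [0.995, -0.096, 0.0, -0.0]
contact_force: [1.1, -0.2, 0.0]
opening: 34.0
```

```bash
python3 - <<'E'
from h import *
to([516.5,276.4,210],Rtool(-2.8))
print(sensors.get_state()["joint_pos"].round(2))
E
```

```text
t 14.38 at [525.  233.  339.8] F [ 1.1 -0.2  0. ] op 34.0
  shift m [-0.0167 -0.0409  0.1298] turn deg [-0.  -0.  -8.3]
[-0.83  0.26  0.44  1.63 -0.12  1.27 -0.56]
```

{"api": "send_rows", "payload": {"motion": [[0.62,[-0.017,-0.041,0.03],[0,0,-8.3]],[0.62,[-0.017,-0.041,0.08],[0,0,-8.3]],[0.62,[-0.017,-0.041,0.12],[0,0,-8.3]],[0.62,[-0.017,-0.041,0.129],[0,0,-8.3]]]}}

```text
time_s: 14.88
eef_pos: [515.6, 274.4, 209.3]
eef_rot: [1.0, -0.027, -0.001, 0.001]
contact_force: [0.5, 0.6, 0.5]
opening: 32.5
```

```bash
python3 - <<'E'
from h import *
to([516.5,276.4,154],Rtool(-2.8))
S=cam("side","s10"); cc,img=big(S,5); cv2.imwrite("pics/s10z.png",img[650:1250,850:1650])
T=cam("top","t10"); cc,img=big(T,5); cv2.imwrite("pics/t10z.png",img[950:1500,700:1500])
E
```

```text
t 14.88 at [515.6 274.4 209.3] F [0.5 0.6 0.5] op 32.5
  shift m [ 0.0009 -0.0022  0.0553] turn deg [ 0.2  0.1 -0.3]
```

View pics/s10z.png

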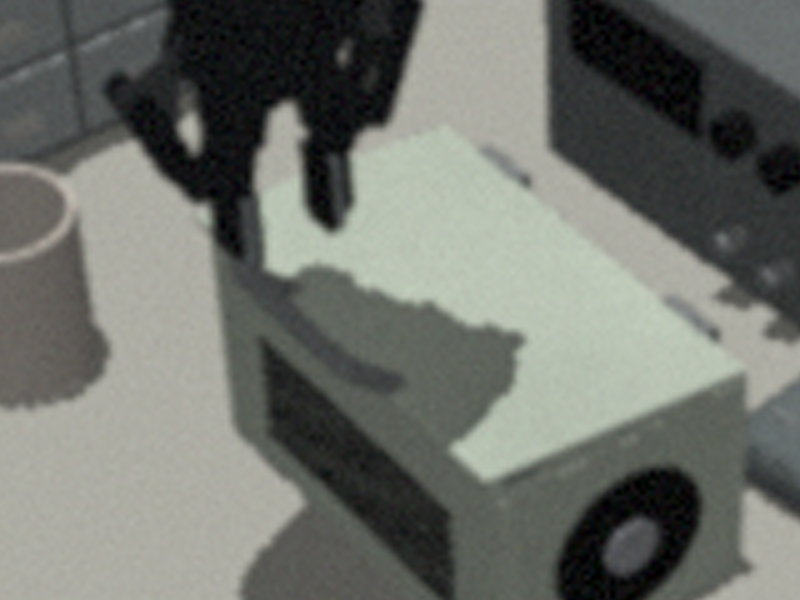

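View pics/t10z.png

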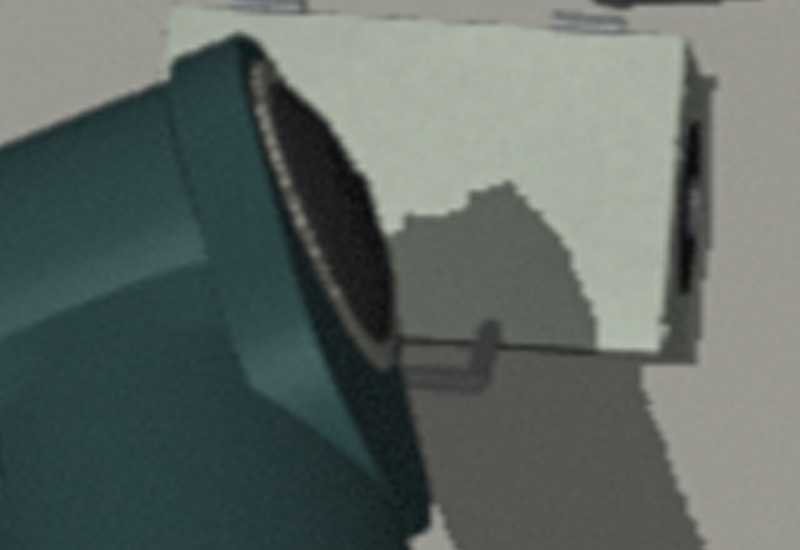

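{"api": "send_rows", "payload": {"motion": [[0.62,[0.001,-0.002,0.02],[0,0,0]],[0.62,[0.001,-0.002,0.04],[0,0,0]],[0.62,[0.001,-0.002,0.05],[0,0,0]],[0.62,[0.001,-0.002,0.054],[0,0,0]]]}}

```text
time_s: 15.48
eef_pos: [517.5, 278.2, 158.1]
eef_rot: [1.0, -0.026, 0.0, -0.0]
contact_force: [0.9, -0.7, 0.7]
opening: 32.3
```

```bash
python3 - <<'E'
from h import *
to([516.5,276.4,154],Rtool(-2.8))
S=cam("side","s11"); cc,img=big(S,6); cv2.imwrite("pics/s11z.png",img[900:1500,1050:1850])
E
```

```text
t 15.47 at [517.5 278.2 158.1] F [ 0.9 -0.7  0.7] op 32.3
  shift m [-0.0009  0.0018  0.0041] turn deg [-0.  -0.1 -0.1]
```

View pics/s11z.png

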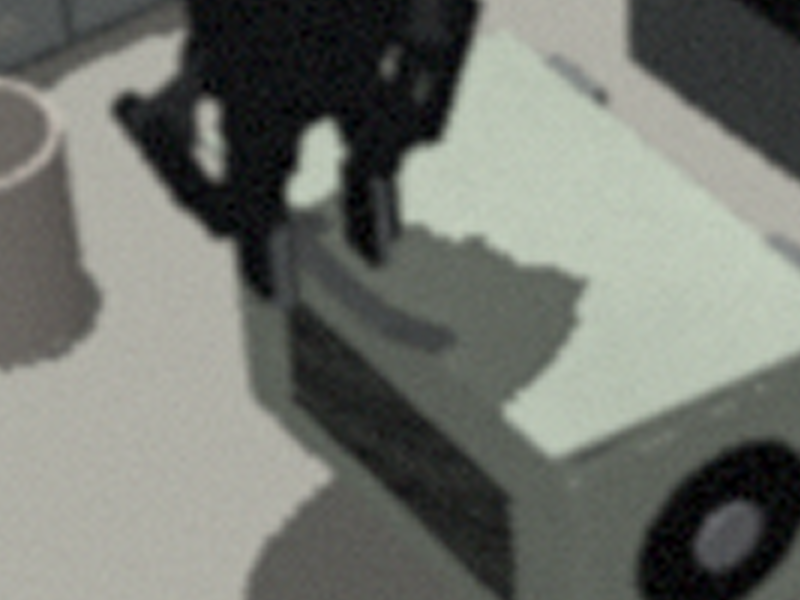

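{"api": "send_rows", "payload": {"motion": [[0.62,[0,0.001,0.003],[0,0,0]],[0.8,[0,0.001,0.003],[0,0,0]],[1,[0,0.001,0.003],[0,0,0]],[1,[0,0.001,0.003],[0,0,0]],[1,[0,0.001,0.003],[0,0,0]]]}}

```text
time_s: 16.15
eef_pos: [517.9, 277.1, 154.9]
eef_rot: [1.0, -0.026, 0.001, -0.0]
contact_force: [5.4, -0.0, -0.8]
opening: 7.6
```

```bash
python3 - <<'E'
from h import *
to([516.5,276.4,154],Rtool(-2.8))
s=sensors.get_state();b=s["eef_pos"]
# arc deltas in tool frame from current, for angles, hinge yaw -.049
w=-.049; R0=Rn.from_quat(s["eef_rot"])
B=lambda a:np.array([-160*np.cos(a)+22*np.sin(a),0,160*np.sin(a)+22*np.cos(a)])
Rz=Rn.from_euler("z",w)
for a0 in(.06,.084):
  print(a0)
  for a in np.arange(.1,1.81,.1):
    print(round(a,2),(R0.inv().apply(Rz.apply(B(a)-B(a0)))/1000).round(3))
E
```

```text
t 16.15 at [517.9 277.1 154.9] F [ 5.4 -0.  -0.8] op 7.6
  shift m [-0.0013  0.0008  0.0009] turn deg [-0.  -0.1 -0.1]
0.06
0.1 [ 0.001 -0.    -0.006]
0.2 [ 0.006 -0.    -0.022]
0.3 [ 0.012 -0.    -0.037]
0.4 [ 0.02  -0.    -0.051]
0.5 [ 0.029 -0.    -0.064]
0.6 [ 0.039 -0.    -0.077]
0.7 [ 0.05  -0.    -0.088]
0.8 [ 0.063 -0.    -0.098]
0.9 [ 0.076 -0.    -0.107]
1.0 [ 0.091 -0.    -0.115]
1.1 [ 0.106 -0.    -0.121]
1.2 [ 0.121 -0.    -0.125]
1.3 [ 0.137 -0.    -0.128]
1.4 [ 0.153 -0.    -0.13 ]
1.5 [ 0.169 -0.    -0.129]
1.6 [ 0.185 -0.001 -0.127]
1.7 [ 0.201 -0.001 -0.124]
1.8 [ 0.216 -0.001 -0.119]
0.084
0.1 [ 0.001 -0.    -0.003]
0.2 [ 0.005 -0.    -0.018]
0.3 [ 0.011 -0.    -0.033]
0.4 [ 0.019 -0.    -0.047]
0.5 [ 0.028 -0.    -0.061]
0.6 [ 0.038 -0.    -0.073]
0.7 [ 0.05  -0.    -0.084]
0.8 [ 0.062 -0.    -0.095]
0.9 [ 0.076 -0.    -0.104]
1.0 [ 0.09  -0.    -0.111]
1.1 [ 0.105 -0.    -0.117]
1.2 [ 0.12  -0.    -0.122]
1.3 [ 0.136 -0.    -0.124]
1.4 [ 0.152 -0.    -0.126]
1.5 [ 0.168 -0.    -0.125]
1.6 [ 0.185 -0.001 -0.124]
1.7 [ 0.2   -0.001 -0.12 ]
1.8 [ 0.216 -0.001 -0.115]
```

{"api": "send_rows", "payload": {"motion": [[1,[0.001,0,-0.004],[0,0,0]],[1,[0.003,0,-0.012],[0,0,0]],[1,[0.005,0,-0.019],[0,0,0]],[1,[0.008,0,-0.027],[0,0,0]],[1,[0.011,0,-0.035],[0,0,0]]]}}

```text
time_s: 16.77
eef_pos: [529.3, 276.4, 189.8]
eef_rot: [1.0, -0.026, 0.001, -0.0]
contact_force: [17.0, 1.5, -12.9]
opening: 7.1
```

```bash
python3 - <<'E'
from h import *
to([516.5,276.4,154],Rtool(-2.8))
S=cam("side","s12"); cc,img=big(S,6); cv2.imwrite("pics/s12z.png",img[800:1400,1050:1850])
E
```

```text
t 16.77 at [529.3 276.4 189.8] F [ 17.    1.5 -12.9] op 7.1
  shift m [-0.0129  0.0007  0.0358] turn deg [-0.  -0.2 -0.2]
```

View pics/s12z.png

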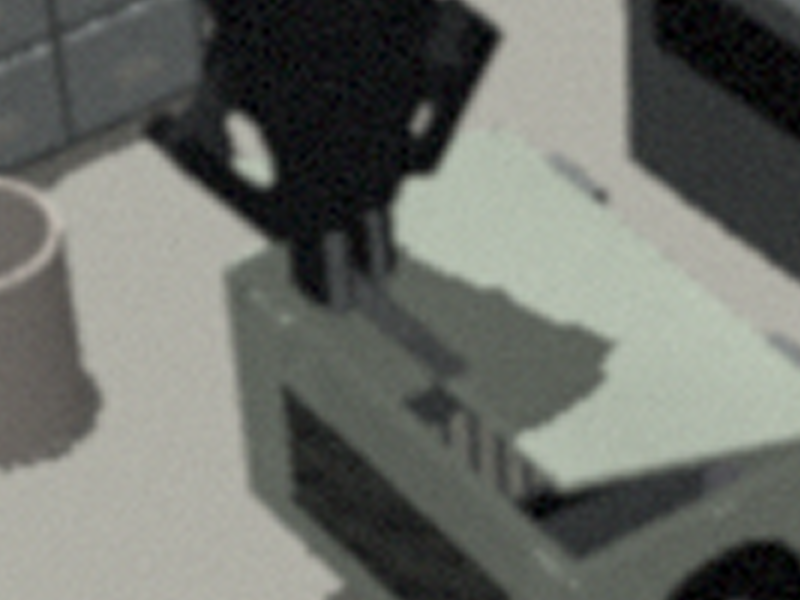

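{"api": "send_rows", "payload": {"motion": [[1,[0.01,0,-0.014],[0,0,0]],[1,[0.019,0,-0.028],[0,0,0]],[1,[0.03,0,-0.04],[0,0,0]],[1,[0.041,0,-0.051],[0,0,0]],[1,[0.053,0,-0.062],[0,0,0]]]}}

```text
time_s: 17.45
eef_pos: [579.4, 274.0, 252.7]
eef_rot: [1.0, -0.025, -0.002, 0.0]
contact_force: [-9.3, -2.9, 6.1]
opening: 7.3
```

```bash
python3 - <<'E'
from h import *
to([516.5,276.4,154],Rtool(-2.8))
E
```

```text
t 17.45 at [579.4 274.  252.7] F [-9.3 -2.9  6.1] op 7.3
  shift m [-0.0626  0.0007  0.099 ] turn deg [ 0.   0.2 -0.1]
```

{"api": "send_rows", "payload": {"motion": [[1,[0.014,0,-0.008],[0,0,0]],[1,[0.028,0,-0.015],[0,0,0]],[1,[0.043,0,-0.021],[0,0,0]],[1,[0.058,0,-0.025],[0,0,0]],[1,[0.074,0,-0.028],[0,0,0]]]}}

```text
time_s: 18.08
eef_pos: [655.1, 270.5, 281.3]
eef_rot: [1.0, -0.025, 0.0, -0.001]
contact_force: [-3.5, 7.7, 15.2]
opening: 7.4
```

```bash
python3 - <<'E'
from h import *
to([516.5,276.4,154],Rtool(-2.8))
print(sensors.get_state()["joint_pos"].round(2))
S=cam("side","s13"); cc,img=big(S,4); cv2.imwrite("pics/s13z.png",img[350:950,700:1500])
E
```

```text
t 18.07 at [655.1 270.5 281.3] F [-3.5  7.7 15.2] op 7.4
  shift m [-0.1388  0.0013  0.1272] turn deg [-0.1 -0.  -0.1]
[-0.68  0.57  0.39  1.34 -0.22  1.27 -0.34]
```

View pics/s13z.png

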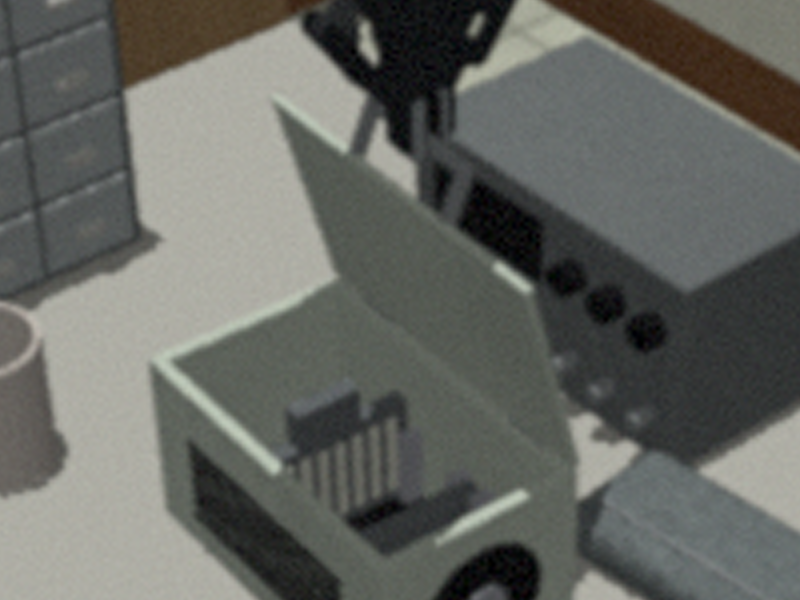

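{"api": "send_rows", "payload": {"motion": [[1,[0.015,0,-0.004],[0,0,0]],[1,[0.03,0,-0.004],[0,0,0]],[1,[0.044,0,-0.003],[0,0,0]],[1,[0.056,0,-0.001],[0,0,0]],[1,[0.064,0,0.001],[0,0,0]]]}}

```text
time_s: 18.75
eef_pos: [719.3, 267.1, 278.7]
eef_rot: [1.0, -0.025, 0.0, -0.0]
contact_force: [-0.3, 7.4, 2.2]
opening: 7.2
```

```bash
python3 - <<'E'
from h import *
to([516.5,276.4,154],Rtool(-2.8))
print(sensors.get_state()["joint_pos"].round(2))
S=cam("side","s14"); cc,img=big(S,4); cv2.imwrite("pics/s14z.png",img[350:950,700:1500])
E
```

```text
t 18.75 at [719.3 267.1 278.7] F [-0.3  7.4  2.2] op 7.2
  shift m [-0.2031  0.001   0.1246] turn deg [-0.  -0.  -0.1]
[-0.61  0.69  0.38  1.15 -0.25  1.35 -0.3 ]
```

View pics/s14z.png

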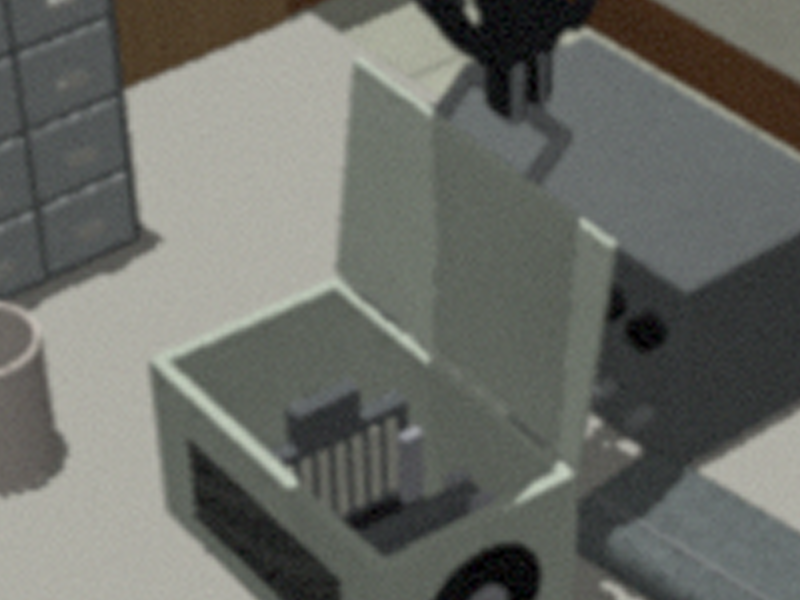

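{"api": "send_rows", "payload": {"motion": [[0.78,[0,0,0],[0,0,0]],[0.78,[0,0,0],[0,0,0]],[0.78,[0,0,-0.02],[0,0,0]],[0.7,[0,0,-0.06],[0,0,0]],[0.4,[0,0,-0.1],[0,0,0]]]}}

```text
time_s: 19.42
eef_pos: [718.4, 266.8, 381.3]
eef_rot: [1.0, -0.025, 0.001, -0.0]
contact_force: [0.4, -0.4, -0.3]
opening: 42.5
```

```bash
python3 - <<'E'
from h import *
print(sensors.get_state()["joint_pos"].round(2))
S=cam("side","s15"); cc,img=big(S,4); cv2.imwrite("pics/s15z.png",img[350:950,700:1500])
E
```

```text
[-0.59  0.65  0.4   0.99 -0.24  1.54 -0.32]
```

View pics/s15z.png

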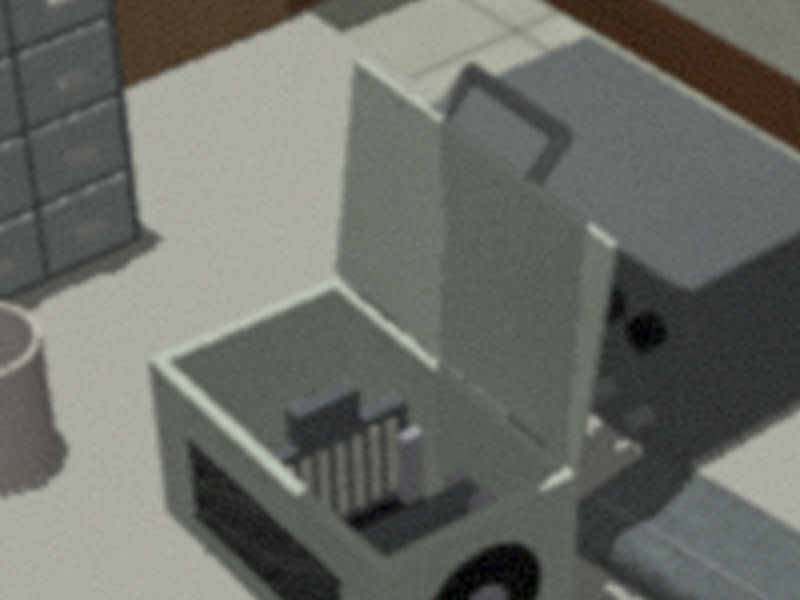

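```bash
python3 - <<'E'
from h import *
U=pose(674.4,268.8,-.049,0)
S=cam("side"); print(proj(S,(U@[-66,35,105,1])[:3]), (U@[-66,35,0,1])[:3])
to(np.r_[(U@[-66,35,0,1])[:2],300],Rtool(-92.8))
E
```

```text
[[255.76977004 187.13749465]] [610.19353094 306.99069692   0.        ]
t 19.52 at [719.5 266.8 385.3] F [ 1.6 -0.2 -0.3] op 51.3
  shift m [-0.1118 -0.0343  0.0845] turn deg [-0.5 -0.2 89.9]
```

{"api": "send_rows", "payload": {"motion": [[0.45,[-0.03,-0.01,0],[0,0,10]],[0.45,[-0.06,-0.02,0],[0,0,20]],[0.45,[-0.09,-0.03,0.02],[0,0,30.5]],[0.45,[-0.111,-0.034,0.05],[0,0,41]],[0.45,[-0.111,-0.034,0.08],[0,0,51.5]]]}}

```text
time_s: 20.15
eef_pos: [608.2, 307.7, 299.3]
eef_rot: [0.888, -0.459, -0.0, -0.001]
contact_force: [0.8, -0.3, 0.2]
opening: 47.1
```

```bash
python3 - <<'E'
from h import *
print(sensors.get_state()["joint_pos"].round(2))
to([610.2,307,230],Rtool(-92.8))
E
```

```text
[-0.89  0.53  0.57  1.41 -0.29  1.29 -1.26]
t 20.15 at [608.2 307.7 299.3] F [ 0.8 -0.3  0.2] op 47.1
  shift m [ 0.0018 -0.0011  0.0693] turn deg [-0.1  0.1 38.1]
```

{"api": "send_rows", "payload": {"motion": [[0.45,[0.0018,-0.001,0.01],[0,0,10]],[0.45,[0.0018,-0.001,0.03],[0,0,20]],[0.45,[0.0018,-0.001,0.06],[0,0,30]],[0.45,[0.0018,-0.001,0.09],[0,0,38]],[0.45,[0.0018,-0.001,0.12],[0,0,38]]]}}

```text
time_s: 20.78
eef_pos: [611.5, 306.0, 178.5]
eef_rot: [-0.691, 0.723, -0.0, 0.0]
contact_force: [0.1, -0.1, -0.4]
opening: 46.9
```

```bash
python3 - <<'E'
from h import *
print(sensors.get_state()["joint_pos"].round(2))
to([610.2,307,90],Rtool(-92.8))
S=cam("side","s16"); cc,img=big(S,5); cv2.imwrite("pics/s16z.png",img[650:1250,850:1650])
T=cam("top","t16"); cc,img=big(T,4); cv2.imwrite("pics/t16z.png",img[600:1150,550:1350])
E
```

```text
[-0.95  0.67  0.66  1.53 -0.44  1.1  -1.8 ]
t 20.77 at [611.5 306.  178.5] F [ 0.1 -0.1 -0.4] op 46.9
  shift m [-0.0009  0.0014  0.0885] turn deg [-0.   0.   0.3]
```

View pics/s16z.png

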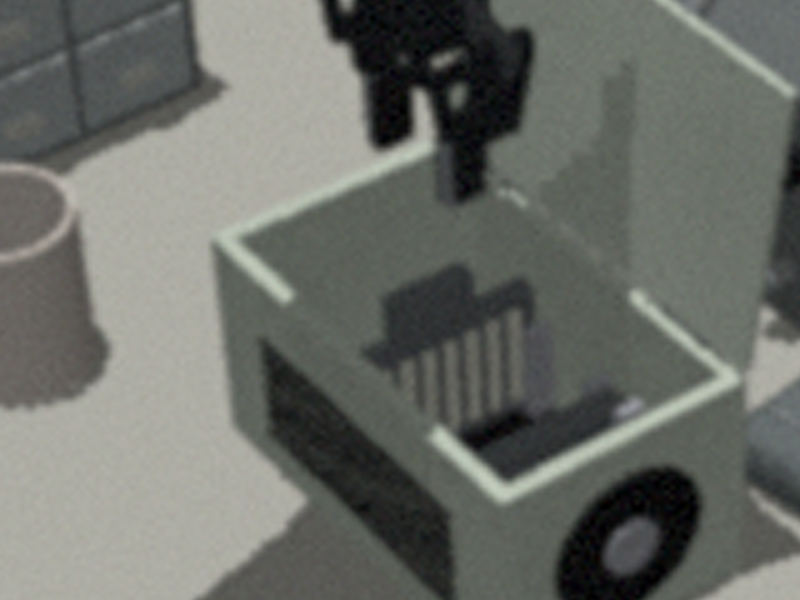

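View pics/t16z.png

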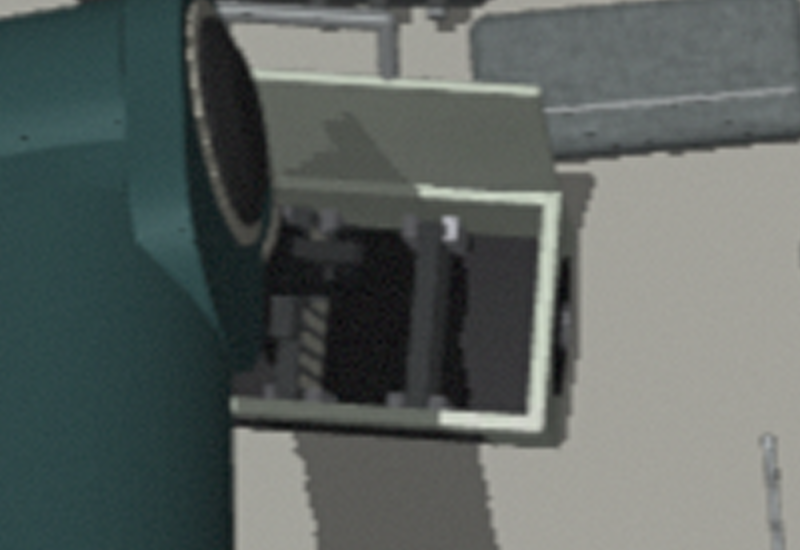

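{"api": "send_rows", "payload": {"motion": [[0.45,[-0.001,0.001,0.03],[0,0,0]],[0.45,[-0.001,0.001,0.05],[0,0,0]],[0.45,[-0.001,0.001,0.07],[0,0,0]],[0.45,[-0.001,0.001,0.082],[0,0,0]],[0.45,[-0.001,0.001,0.087],[0,0,0]]]}}

```text
time_s: 21.5
eef_pos: [610.4, 306.5, 90.9]
eef_rot: [-0.692, 0.722, -0.0, -0.0]
contact_force: [0.4, 0.2, -0.2]
opening: 47.0
```

```bash
python3 - <<'E'
from h import *
to([610.2,307,90],Rtool(-92.8))
S=cam("side","s17"); cc,img=big(S,5); cv2.imwrite("pics/s17z.png",img[650:1250,850:1650])
E
```

```text
t 21.5 at [610.4 306.5  90.9] F [ 0.4  0.2 -0.2] op 47.0
  shift m [-0.0005  0.0002  0.0009] turn deg [ 0.  -0.   0.4]
```

View pics/s17z.png

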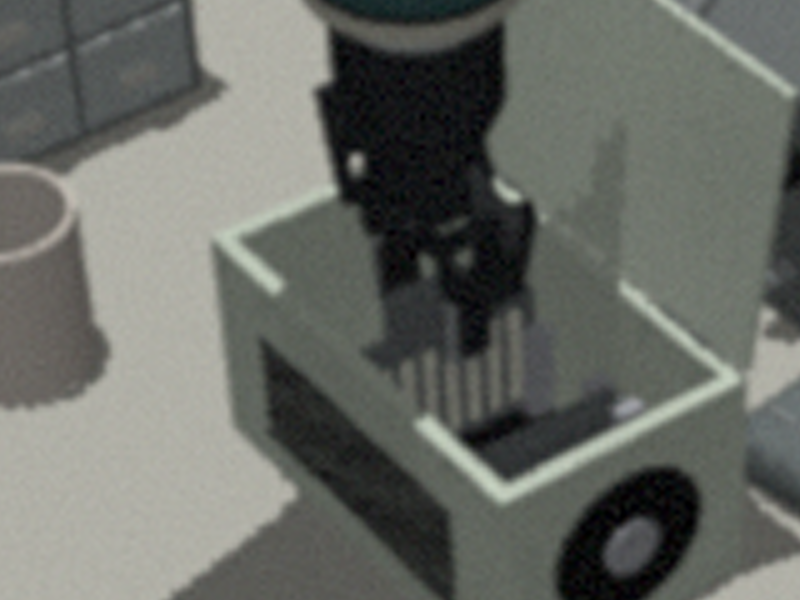

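{"api": "send_rows", "payload": {"motion": [[0.6,[0,0,0],[0,0,0]],[0.8,[0,0,0],[0,0,0]],[1,[0,0,0],[0,0,0]],[1,[0,0,0],[0,0,0]],[1,[0,0,0],[0,0,0]]]}}

```text
time_s: 22.18
eef_pos: [610.7, 307.6, 92.0]
eef_rot: [-0.692, 0.722, 0.0, 0.001]
contact_force: [0.8, 6.1, 4.0]
opening: 11.0
```

{"api": "send_rows", "payload": {"motion": [[1,[0,0,-0.01],[0,0,0]],[1,[0,0,-0.03],[0,0,0]],[1,[0,0,-0.055],[0,0,0]],[1,[0,0,-0.085],[0,0,0]],[1,[0,0,-0.115],[0,0,0]]]}}

```text
time_s: 22.8
eef_pos: [610.2, 306.1, 207.3]
eef_rot: [-0.692, 0.722, -0.0, -0.0]
contact_force: [0.6, 0.7, -1.4]
opening: 10.5
```

```bash
python3 - <<'E'
from h import *
to([610.2,307,90],Rtool(-92.8))
print(sensors.get_state()["joint_pos"].round(2))
S=cam("side","s18"); cc,img=big(S,5); cv2.imwrite("pics/s18z.png",img[500:1100,850:1650])
E
```

```text
t 22.8 at [610.2 306.1 207.3] F [ 0.6  0.7 -1.4] op 10.5
  shift m [-0.001   0.      0.1173] turn deg [ 0.  -0.   0.4]
[-0.96  0.64  0.68  1.51 -0.42  1.15 -1.81]
```

View pics/s18z.png

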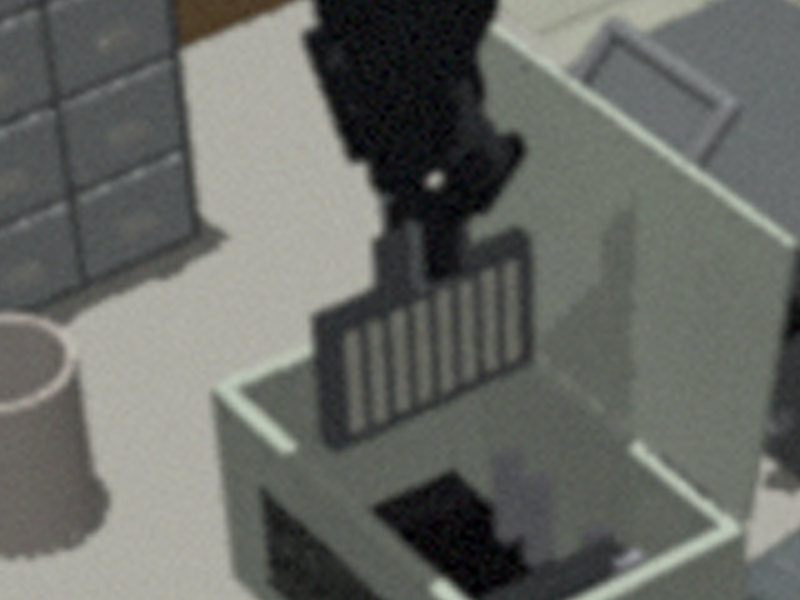

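{"api": "send_rows", "payload": {"motion": [[1,[0,0,-0.04],[0,0,0]],[1,[0.02,0,-0.08],[0,0,0]],[1,[0.07,0.01,-0.095],[0,0,2]],[1,[0.13,0.02,-0.095],[0,0,5]],[1,[0.19,0.03,-0.095],[0,0,8]]]}}

```text
time_s: 23.48
eef_pos: [571.6, 115.9, 301.4]
eef_rot: [-0.639, 0.769, -0.0, -0.0]
contact_force: [0.8, -0.1, -1.0]
opening: 10.9
```

```bash
cat > lp.py <<'E'
from h import *
def lampfit(S,T):
    s=lambda a,b:(390+a/5-.4,290+b/5-.4); t=lambda a,b:(440+a/5-.4,190+b/5-.4)
    o=[(S,(-30,-6,55),s(345,315)),(S,(-30,-29,55),s(402,368)),(S,(30,-29,55),s(545,295)),(S,(-55,-6,-55),s(252,551)),(S,(55,-6,-55),s(503,432)),(S,(-55,6,-55),s(236,540)),
       (T,(30,-29,55),t(410,188)),(T,(-30,-29,55),t(380,332)),(S,(-20,6,100),s(370,187)),(S,(20,6,100),s(468,143))]
    def M(p):
        L=np.eye(4);L[:3,:3]=np.c_[EX,EY,[0,0,1]]@Rn.from_euler("x",p[3]).as_matrix();L[:3,3]=MARK+p[0]*EX+p[1]*EY+[0,0,p[2]];return L
    f=lambda p:np.concatenate([proj(c,(M(p)@np.r_[l,1])[:3])[0]-uv for c,l,uv in o])
    r=least_squares(f,[1,13,-49,.0],x_scale=[10,10,10,.1],loss="soft_l1")
    return r.x,f(r.x).reshape(-1,2),M(r.x)
E
python3 - <<'E'
from lp import *
S=cam("side","s19");T=cam("top","t19")
p,e,M=lampfit(S,T); print(p,e.round(1).tolist()); print(M.round(3))
for c,n,b in((S,"s",(1950,1450)),(T,"t",(2200,950))):
    cc,img=big(c,5); lampbox(cc,img,M); cv2.imwrite(f"pics/{n}19o.png",img[b[1]:b[1]+600,b[0]:b[0]+800])
print(sensors.get_state()["joint_pos"].round(2))
s=sensors.get_state();print(s["eef_pos"].round(1))
E
```

```text
[  1.14559024   7.84463628 -47.62418466  -0.09685972] [[1.3, 0.6], [-0.8, -0.1], [0.3, 0.1], [-0.1, 1.9], [0.4, 0.3], [-1.2, -1.0], [-0.2, 0.3], [-0.4, 0.1], [0.1, -0.4], [0.5, -0.7]]
[[ 9.71000e-01  2.37000e-01  2.30000e-02  5.75110e+02]
 [-2.38000e-01  9.67000e-01  9.40000e-02 -3.15555e+02]
 [ 0.00000e+00 -9.70000e-02  9.95000e-01  1.22376e+02]
 [ 0.00000e+00  0.00000e+00  0.00000e+00  1.00000e+00]]
[-0.88  0.38  0.83  1.67 -0.29  1.22 -1.75]
[571.4 110.6 302.3]
```

View pics/s19o.png

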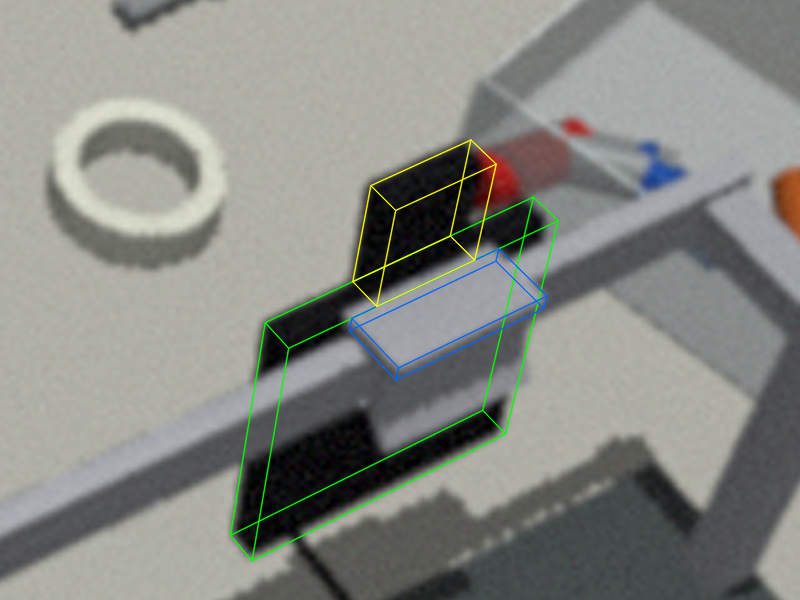

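View pics/t19o.png

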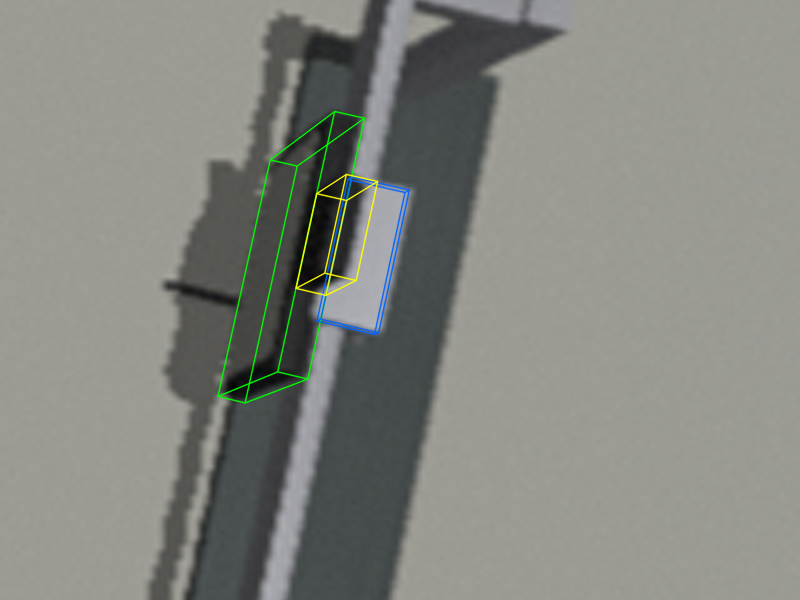

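```bash
python3 - <<'E'
from h import *
P=MARK+1.2*EX+(8.5+82)*EY; P[2]=300; print(P)
to(P,Rtool(np.degrees(YR)-90))
E
```

```text
[ 594.8183888  -235.28379861  300.        ]
t 23.57 at [571.4 110.6 302.3] F [0.3 0.9 0.2] op 10.9
  shift m [ 0.3351 -0.089   0.0025] turn deg [-0.  -0.   2.7]
```

{"api": "send_rows", "payload": {"motion": [[1,[0.045,-0.012,0],[0,0,0.5]],[1,[0.1,-0.027,0],[0,0,1]],[1,[0.155,-0.042,0],[0,0,1.5]],[1,[0.21,-0.056,0],[0,0,2]],[1,[0.255,-0.068,0],[0,0,2.7]]]}}

```text
time_s: 24.2
eef_pos: [592.6, -147.6, 301.5]
eef_rot: [-0.621, 0.784, -0.0, -0.0]
contact_force: [0.3, 1.6, -1.6]
opening: 10.8
```

```bash
python3 - <<'E'
from h import *
P=MARK+1.2*EX+(8.5+82)*EY; P[2]=300; print(P)
to(P,Rtool(np.degrees(YR)-90))
print(sensors.get_state()["joint_pos"].round(2))
E
```

```text
[ 594.8183888  -235.28379861  300.        ]
t 24.2 at [ 592.6 -147.6  301.5] F [ 0.3  1.6 -1.6] op 10.8
  shift m [ 0.0849 -0.0222  0.0015] turn deg [ 0.  -0.   0.5]
[-0.44  0.46  0.87  1.6  -0.36  1.25 -1.3 ]
```

{"api": "send_rows", "payload": {"motion": [[1,[0.03,-0.008,0],[0,0,0.3]],[1,[0.06,-0.016,0],[0,0,0.4]],[1,[0.078,-0.021,0.01],[0,0,0.4]],[1,[0.08,-0.0215,0.04],[0,0,0.4]],[1,[0.08,-0.0215,0.08],[0,0,0.4]]]}}

```text
time_s: 24.82
eef_pos: [595.8, -228.6, 221.0]
eef_rot: [-0.619, 0.786, -0.001, 0.0]
contact_force: [1.6, 0.1, -1.2]
opening: 10.7
```

```bash
python3 - <<'E'
from h import *
P=MARK+1.2*EX+(8.5+82)*EY; P[2]=156
to(P,Rtool(np.degrees(YR)-90))
S=cam("side","s20"); cc,img=big(S,4); cv2.imwrite("pics/s20z.png",img[1050:1650,1400:2200])
E
```

```text
t 24.82 at [ 595.8 -228.6  221. ] F [ 1.6  0.1 -1.2] op 10.7
  shift m [ 0.0067 -0.0006  0.065 ] turn deg [-0.1 -0.   0.2]
```

View pics/s20z.png

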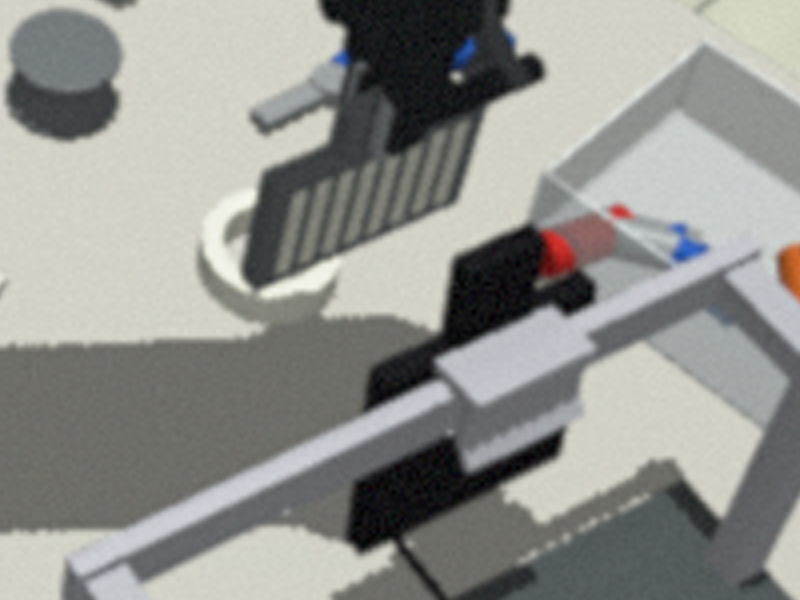

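{"api": "send_rows", "payload": {"motion": [[1,[0.004,0,0.025],[0,0,0.1]],[1,[0.004,0,0.045],[0,0,0.1]],[1,[0.004,0,0.058],[0,0,0.1]],[1,[0.004,0,0.064],[0,0,0.1]],[1,[0.004,0,0.064],[0,0,0.1]]]}}

```text
time_s: 25.5
eef_pos: [595.1, -231.7, 157.6]
eef_rot: [-0.618, 0.786, -0.0, -0.0]
contact_force: [0.8, -0.8, -0.5]
opening: 11.2
```

```bash
python3 - <<'E'
from h import *
P=MARK+1.2*EX+(8.5+82)*EY; P[2]=156
to(P,Rtool(np.degrees(YR)-90))
L=lampT(off=34.5)
S=cam("side","s21"); cc,img=big(S,5); box(cc,img,L,(-55,-6,-47.5),(55,6,22.5),(0,255,0)); box(cc,img,L,(-22,-6,22.5),(22,6,47.5),(0,255,255)); cv2.imwrite("pics/s21o.png",img[1300:1900,1850:2650])
T=cam("top","t21"); cc,img=big(T,5); box(cc,img,L,(-55,-6,-47.5),(55,6,22.5),(0,255,0)); cv2.imwrite("pics/t21o.png",img[950:1550,1900:2700])
E
```

```text
t 25.5 at [ 595.1 -231.7  157.6] F [ 0.8 -0.8 -0.5] op 11.2
  shift m [ 0.0035 -0.0006  0.0016] turn deg [-0.  -0.   0.1]
```

View pics/s21o.png

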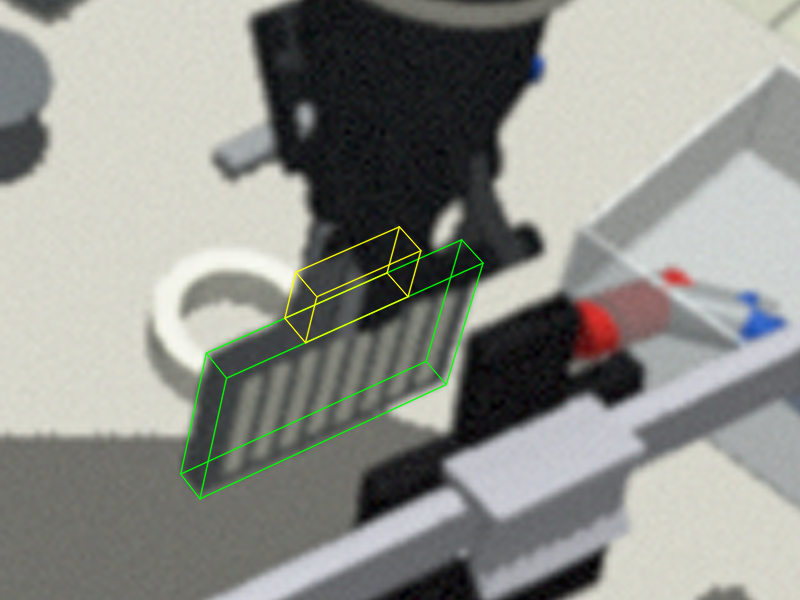

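View pics/t21o.png

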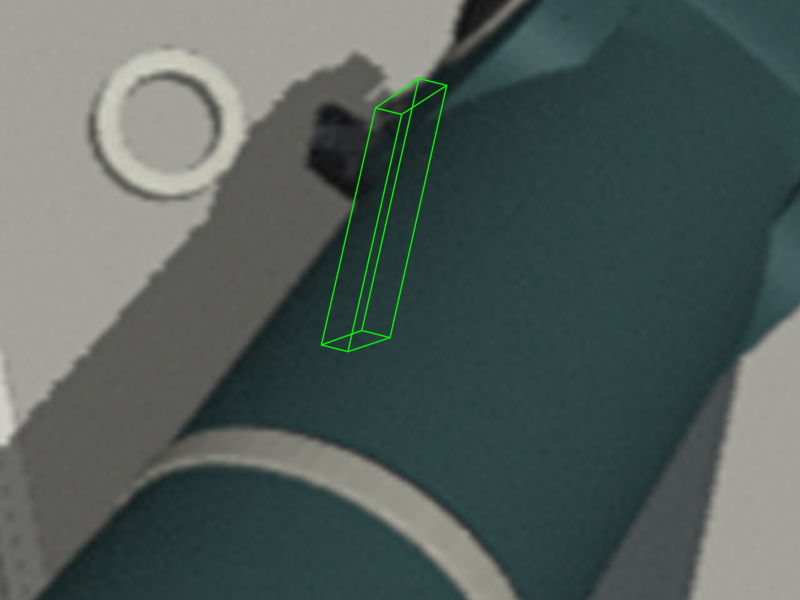

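{"api": "send_rows", "payload": {"motion": [[1,[0.002,0,0.001],[0,0,0]],[1,[0.003,-0.0005,0.0015],[0,0,0]],[1,[0.003,-0.0005,0.0015],[0,0,0]],[1,[0.003,-0.0005,0.0015],[0,0,0]],[1,[0.003,-0.0005,0.0015],[0,0,0]]]}}

```text
time_s: 26.22
eef_pos: [594.8, -234.7, 155.9]
eef_rot: [-0.618, 0.786, -0.0, -0.0]
contact_force: [-0.7, -0.2, -0.9]
opening: 11.2
```

{"api": "send_rows", "payload": {"motion": [[1,[0,0,0],[0,0,0]],[1,[0,0,0],[0,0,0]],[1,[0,0,0],[0,0,0]]]}}

```text
time_s: 26.6
eef_pos: [594.8, -234.7, 155.9]
eef_rot: [-0.618, 0.786, -0.0, -0.0]
contact_force: [-0.4, 0.6, -0.5]
opening: 10.5
```

```bash
python3 - <<'E'
from h import *
P=MARK+1.2*EX+(8.5+82)*EY; P[2]=156
to(P,Rtool(np.degrees(YR)-90))
S=cam("side","s22");print(np.abs(sensors.get_state()["qd"]).max())
E
```

```text
t 26.6 at [ 594.8 -234.7  155.9] F [-0.4  0.6 -0.5] op 10.5
  shift m [ 0.0005 -0.0002 -0.0001] turn deg [-0.  -0.   0.1]
0.0015173196880108866
```

View pics/s22.png

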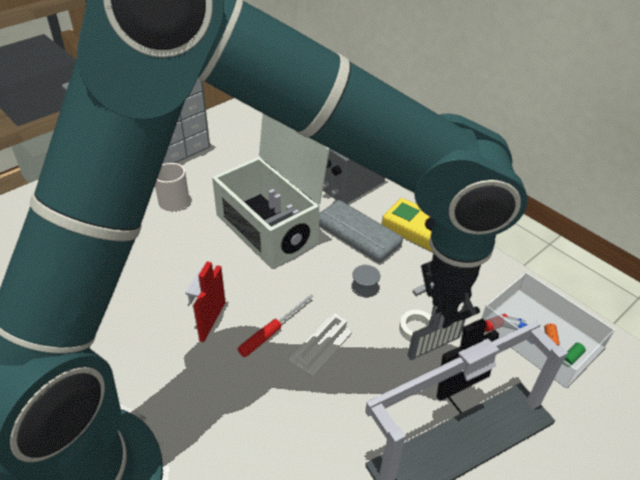

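The picture shows the flap standing open at (290,150) and the panel hanging at (465,370). The plate is held in front of it at (437,340), and the bystanders haven't moved.

```bash
python3 -c "
from rig import bot
print(bot.hand_in())"
```

```text
the job is handed in; nothing more can be done
None
```

The job is done and handed in at about 26.6 s. No verdict was reported.

- **Light panel:** I lifted it from the dock, hooked it about 126 mm short of the mark and slid it along the rail in light contact. It now hangs with its centre about 0.1 to 1.4 mm from the mark, depending on the camera, and leans about 0.1 rad.
- **Flap:** I lifted it by the bail to about 1.7 rad, estimated from the arm's path. In the pictures after release it stayed up.
- **Plate:** I drew the tall plate straight up from the left slot by its tab. The low blank stayed in its slot.
- **Final hold:** The plate is upright and still, facing the panel. It is about 82 mm away, centre to centre, and within about 1–2 mm of level with the panel's centre. Contact force was under 1 N.

**Checks that fell short or disagreed:**
- **Cameras:** the two cameras differ by about 1–2 mm on the rail and mark.
- **Distance and lean:** I took "8 cm" as roughly centre to centre, so the gap between the faces is about 70 mm. Because the panel leans slightly, the faces are not perfectly parallel.
- **Top view:** the arm blocks the top camera at the final pose, so I checked the plate there from the side camera and the arm's own readings.
- **Contact:** hooking the panel briefly pressed it on the rail with about 39 N. I eased off before sliding.

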